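Change the air-filter cartridges and restock the lane

ROBOT

A 7-joint arm with a two-finger parallel gripper is mounted at the origin on the work surface. World frame = base frame: x ahead of the robot, y to its left, z up, the work surface at z = 0. Lengths are in m, angles in rad, forces in N, time in s.
With the tool pointing down it reaches from about 0.4 to 0.85 m from the base axis. Payload 10.4 kg.
Tool frame: the origin (TCP) lies between the finger pads; the fingertips stand 25 mm ahead of it and the grasp point (between the pads) lies 6 mm ahead of it; x points along the fingers, y is the direction in which the jaws open and shut, and the axes are right-handed (so a half turn about x gives the same grasp; the last joint's range is limited). The gripper opens to 87 mm and grips with 3 to 60 N. Pads are 19 mm wide; open, the fingers measure 117 mm over their backs; the gripper's body (75 mm by 190 mm) begins 51 mm behind the grasp point.
Start: joints at [-1.321, 0.332, -0.065, 1.46, 0.022, 1.35, -0.088], TCP at [0.168, 0.602, 0.248] pointing down, gripper open.
Joint ranges: [-2.6, 2.6], [-0.5, 2.12], [-1.47, 1.34], [0.16, 2.42], [-1.27, 4.41], [0.06, 2.06], [-2.6, 2.6]. Speed limits (rad/s): [2.22, 2.22, 2.79, 2.79, 3.14, 3.14, 3.14].

INTERFACE

Orientations are given as a unit quaternion [x, y, z, w].
In Python, from bench import r gives the robot as it stands.
- The arm moves only by the shell command python3 -m pendant 'ROWS' [FORCE]. ROWS is JSON, a list of rows, each an object with "translation": the shift along the world's x, y, z in cm, a list of three; "angular": the turn, a rotation vector about the world's x, y, z in degrees, a list of three; "hand": the opening, from -1 (shut) to 1 (fully open). In form: [{"translation": [dx, dy, dz], "angular": [wx, wy, wz], "hand": hand}, ...]. A call has 1 to 20 rows; each row shifts and turns the commanded pose from where the row before left it; what a row does not reach is not made up. A row lasts 1/10 s, in which the tool goes at most 50 mm and 8.59 degrees, less where a joint would pass 70% of its speed; a pose out of reach is approached as far as the arm can. A call is refused whole if a number of a shift passes 5 or a number of a turn 8.59, either way. A call with a gripper value outside its range is refused whole. The fingers move at their own pace and stop on an object; FORCE is the grip in N (left out, the last holds). Time passes only in rows, so rows that do not move let the fingers close. It gives the time, the measured TCP pose, the force and the opening at its end, in the units of the state.
- r.read_state(): the state, without advancing time (a new reading comes with each control period).
- r.camera(name): name is "scene" or "top" or "wrist"; returns the picture (400x640x3 uint8, red, green, blue); there is no depth.
- r.camera_info(name): a dict with "fx", "fy", "cx", "cy" (pixels), "distortion" ([k1, k2, p1, p2, k3] as OpenCV has them; the pictures are not rectified), "rvec" (rotation vector, rad) and "tvec" (3), from world to camera coordinates, as OpenCV has them; the wrist camera has in their place "mount" (4x4, takes a point from camera to tool coordinates, whose origin is the TCP and whose axes are the tool frame's). Camera axes: x right, y down, z forward; pixel columns grow to the right and rows downward; lengths in m; the calibration is good to about 2 mm. A picture is of the moment at which its call begins: read the wrist's pose just before it. camera_info takes no time and is no camera call.
- r.close_job(): hands the job in, once; it reports no verdict.
Trained networks look in the newest picture that a camera, given by its name, has taken for a name from the list of things; names that differ only in an ending like _2 or _b are one class to them, and where a whole thing is asked for, a point or a joint stands for the part that bears it (a point fixed in the world has none). Each returns a list of dicts, best first, with "confidence" (0 to 1); they miss things now and then, are a little off and sometimes report something else, mostly with a low value. They report only what shows in the picture. A call takes as long as a camera call.
- r.find_in(camera, name): "point" ([row, column] in pixels, amid what is visible of it).
- r.mark_of(camera, name): "point" ([row, column] in pixels: a listed point, or the origin of a listed thing).
The state is a dict: "time": time; "joint_positions": joint angles; "joint_vel": joint speeds; "joint_torque": joint torques, N m; "ee_pos": TCP position; "eef_rot": TCP orientation; "ft_force": force on the tool from outside, world axes, zero at the start; "torque": the same for the moment, N m; "width": finger opening in m.
Only numpy, scipy, OpenCV 4.12 (cv2) and the standard library are available. Lean on these libraries where they do the work, as an engineer would, in place of code of your own. Each camera call takes 0.05 s, during which the arm holds its last target.

TASK

Both filter cartridges in the air manifold's push-in fittings are used up. Release each one by pushing its collar in, draw it out and lay it down inside the waste tray; then push the two oldest cartridges, taken from the front of the sloped lane, fully home into the two fittings until the jaws grip and the collars are out again. Load the new cartridges lying on the mat into the lane behind the one that is left, stems pointing the same way, all rolled down to the front, and leave the other things on the bench where they are.

Things in the scene. Friction and masses are not known exactly. Their poses are not given: they have to be found in the camera images.
- manifold: Fixed aluminium block, 210 wide, 88 high, face towards the robot, a gauge behind it (132 high, from x = 85). Two push-in fittings in the face, 110 apart, bores level, 60 above the bench, face 12 behind the collars' fronts. Origin on the bench midway under the collars' front plane; x into the bores, y left, z up.
- port_a (a point): On the bore axis of the right-hand fitting, in the front plane of its collar (when out), 60 above the bench; x into the bore. Bore for the 14 stem with 0.75 play all round, lead-in funnel behind the collar, ends at x = 52. A cartridge fully home and gripped has its origin at x = -61 to -62, sags there by up to 8, and shows 34 of bare stem between front cap and collar.
- port_b (a point): The same for the left-hand fitting. In both, a stem pushed in at 20 mm/s needs under 20 N; the collar dips by some 4 mm as the thick tip passes the jaws, and comes back out when they have dropped into the groove: then it is gripped.
- collar_a (a joint): Right-hand release collar, m pushed in: 0 out, 0.007 fully in. Black ring round the stem, 40 outside, hole 18. Below 0.0045 the jaws hold the stem against any pull; beyond, it is free. Damped: 5 N moves it at about 10 mm/s; let go, it creeps out in about 1 s. Fingers astride the bare stem can press the collar, close on the stem and at once draw it out.
- collar_b (a joint): The same for the left-hand collar.
- used_1: Used cartridge in a fitting. All cartridges are alike, 80 g: waist 20 diameter, 38 long, between finely fluted end caps 44 diameter, 8 thick (outer faces x = -27, +27); steel stem 14 diameter on to its tapered tip at x = 113, with a groove near the tip. Origin mid-waist on the axis, near the balance point; x towards the tip; it rolls about x. Lying on its caps, the axis is 22 up.
- used_2: The other used cartridge, in the other fitting at the start.
- stock_1: Oldest stock cartridge: at the start the one at the front (low end) of the sloped lane, against the stops; the same make as all the others (see used_1).
- stock_2: Second oldest, behind stock_1 in the lane at the start; the same make as all the others (see used_1).
- stock_3: Third, behind stock_2 in the lane at the start; the same make as all the others (see used_1).
- new_1: New delivery cartridge lying on the bench mat right of the robot's middle, near side, stem pointing roughly away from the robot; may be absent; the same make as all the others (see used_1).
- new_2: New delivery cartridge lying on the bench mat right of the robot's middle, near side, stem pointing roughly away from the robot; may be absent; the same make as all the others (see used_1).
- new_3: New delivery cartridge lying on the bench mat right of the robot's middle, near side, stem pointing roughly away from the robot; may be absent; the same make as all the others (see used_1).
- used_1_tip (a point): Tip of the stem of used_1, on its axis.
- used_2_tip (a point): Tip of the stem of used_2, on its axis.
- lane_front (a point): Centre of a cartridge at the stops of the fixed sloped lane, 52 above the bench. x along its axis, away from the robot; y down the 12 degree slope; z square to it. Stems point to +x. Cartridges roll down (+y) and queue at y = 0, -44, -88, -132, x = z = 0. Two rails under the caps (37 clear between, to y = -227), low slippery outer guides (5 play in all), stops at the caps only.
- tray: White open waste tray, loose, 160 (x) by 190 (y) by 34 high, walls and floor 4 thick. Origin under the middle of its floor.
- wash_bottle: White bottle, 60 diameter, 160 high, standing on the bench to the left; origin in its underside. A bystander.
- pot: Small amber pot, 32 diameter, 40 high, standing between the manifold and the lane's front; origin in its underside. A bystander.
- new_1_tip (a point): Tip of the stem of new_1, on its axis.
- new_2_tip (a point): Tip of the stem of new_2, on its axis.
- new_3_tip (a point): Tip of the stem of new_3, on its axis.

How it is judged:
On the way, in this order (a step that is already met when the one before it is completed fails the run):
1. both used cartridges have been drawn out of the fittings (distance between each of used_1, used_2 and port_a above 0.12 m and distance between each of used_1, used_2 and port_b above 0.12 m), for 0.2 s.
2. the two oldest cartridges are gripped in the fittings, one in each ((((x of stock_1 in the frame of port_a between -0.064 and -0.058 m and y of stock_1 in the frame of port_a between -0.01 and 0.01 m and z of stock_1 in the frame of port_a between -0.012 and 0.012 m and angle between the x axis of stock_1 and the x axis of manifold, either way round below 0.12 rad and value of joint collar_a below 0.002 m) and (x of stock_2 in the frame of port_b between -0.064 and -0.058 m and y of stock_2 in the frame of port_b between -0.01 and 0.01 m and z of stock_2 in the frame of port_b between -0.012 and 0.012 m and angle between the x axis of stock_2 and the x axis of manifold, either way round below 0.12 rad and value of joint collar_b below 0.002 m)) or ((x of stock_1 in the frame of port_b between -0.064 and -0.058 m and y of stock_1 in the frame of port_b between -0.01 and 0.01 m and z of stock_1 in the frame of port_b between -0.012 and 0.012 m and angle between the x axis of stock_1 and the x axis of manifold, either way round below 0.12 rad and value of joint collar_b below 0.002 m) and (x of stock_2 in the frame of port_a between -0.064 and -0.058 m and y of stock_2 in the frame of port_a between -0.01 and 0.01 m and z of stock_2 in the frame of port_a between -0.012 and 0.012 m and angle between the x axis of stock_2 and the x axis of manifold, either way round below 0.12 rad and value of joint collar_a below 0.002 m)))), for 0.2 s.
At the end, for the whole second after the job is handed in: The two oldest are one in each fitting, fully home (within 3 mm) with both collars out (under 2 mm); both used ones lie at rest wholly inside the tray; the third is at the lane's front (within 8 mm) and each new one rests on the rails 36 to 150 mm behind, stems to the lane's +x ((((x of stock_1 in the frame of port_a between -0.064 and -0.058 m and y of stock_1 in the frame of port_a between -0.01 and 0.01 m and z of stock_1 in the frame of port_a between -0.012 and 0.012 m and angle between the x axis of stock_1 and the x axis of manifold, either way round below 0.12 rad and value of joint collar_a below 0.002 m) and (x of stock_2 in the frame of port_b between -0.064 and -0.058 m and y of stock_2 in the frame of port_b between -0.01 and 0.01 m and z of stock_2 in the frame of port_b between -0.012 and 0.012 m and angle between the x axis of stock_2 and the x axis of manifold, either way round below 0.12 rad and value of joint collar_b below 0.002 m)) or ((x of stock_1 in the frame of port_b between -0.064 and -0.058 m and y of stock_1 in the frame of port_b between -0.01 and 0.01 m and z of stock_1 in the frame of port_b between -0.012 and 0.012 m and angle between the x axis of stock_1 and the x axis of manifold, either way round below 0.12 rad and value of joint collar_b below 0.002 m) and (x of stock_2 in the frame of port_a between -0.064 and -0.058 m and y of stock_2 in the frame of port_a between -0.01 and 0.01 m and z of stock_2 in the frame of port_a between -0.012 and 0.012 m and angle between the x axis of stock_2 and the x axis of manifold, either way round below 0.12 rad and value of joint collar_a below 0.002 m))) and linear speed of each of stock_1, stock_2, used_1, used_2, stock_3, new_1, new_2, new_3 below 0.02 m/s and x of used_1 in the frame of tray between -0.078 and 0.078 m and y of used_1 in the frame of tray between -0.093 and 0.093 m and z of used_1 in the frame of tray between 0 and 0.045 m and x of used_1_tip in the frame of tray between -0.078 and 0.078 m and y of used_1_tip in the frame of tray between -0.093 and 0.093 m and z of used_1_tip in the frame of tray between 0 and 0.045 m and x of used_2 in the frame of tray between -0.078 and 0.078 m and y of used_2 in the frame of tray between -0.093 and 0.093 m and z of used_2 in the frame of tray between 0 and 0.045 m and x of used_2_tip in the frame of tray between -0.078 and 0.078 m and y of used_2_tip in the frame of tray between -0.093 and 0.093 m and z of used_2_tip in the frame of tray between 0 and 0.045 m and x of stock_3 in the frame of lane_front between -0.006 and 0.006 m and z of stock_3 in the frame of lane_front between -0.004 and 0.004 m and y of stock_3 in the frame of lane_front between -0.008 and 0.008 m and angle between the x axis of each of stock_3, new_1, new_2, new_3 and the x axis of lane_front, either way round below 0.12 rad and x of new_1 in the frame of lane_front between -0.006 and 0.006 m and z of new_1 in the frame of lane_front between -0.004 and 0.004 m and y of new_1 in the frame of lane_front between -0.15 and -0.036 m and x of each of new_1_tip, new_2_tip, new_3_tip in the frame of lane_front above 0.09 m and x of new_2 in the frame of lane_front between -0.006 and 0.006 m and z of new_2 in the frame of lane_front between -0.004 and 0.004 m and y of new_2 in the frame of lane_front between -0.15 and -0.036 m and x of new_3 in the frame of lane_front between -0.006 and 0.006 m and z of new_3 in the frame of lane_front between -0.004 and 0.004 m and y of new_3 in the frame of lane_front between -0.15 and -0.036 m); the robot touches nothing.
It fails at once if the small pot is shifted by more than 40 mm (distance of pot from where it was at the start of the episode above 0.04 m).
Of new_1, new_2, new_3 only 1 to 3 are there at a start; the rules pass over those that are not, and their reading is None.
At some moment in a run one of tray may be knocked a few centimetres aside while the robot is not near it.
It also fails if it takes over 208 s, if anything falls off the work surface, if the arm or the gripper's body presses on something with over 40 N, if the wrist force passes 120 N, or if a joint passes its speed limit or range.

## Working session

There is one attempt and no reset: what is moved stays moved. The work goes in short steps, Python scripts to look and compute and a shell command to move; the robot and the scene stay as the last step left them, time stands still between calls to the robot, and variables do not carry over. Pictures are saved under pics/ and viewed, and the job is handed in when it is done.

```bash
ls; mkdir -p pics; python3 - <<'E'
from bench import r
import cv2
s=r.read_state(); print(s)
for c in ["scene","top","wrist"]:
    im=r.camera(c); cv2.imwrite(f"pics/{c}0.png",im[:,:,::-1]); print(c,r.camera_info(c))
E
```

```text
pics
{'time': 0.0, 'joint_positions': array([-1.3206152 ,  0.33288948, -0.06473031,  1.46093139,  0.02160958,
        1.34990549, -0.0884645 ]), 'joint_vel': array([ 1.48408644e-03,  3.24335725e-04,  1.67358334e-03, -9.35919135e-06,
        2.48493407e-04, -4.62063412e-05,  2.54271445e-04]), 'joint_torque': array([ 4.00391482e-04, -6.23246098e+01,  2.47657788e-02, -3.89914405e+01,
       -6.13833801e-02,  3.95964843e-02,  1.81023993e-04]), 'ee_pos': array([0.16827695, 0.60155578, 0.24674774]), 'eef_rot': array([ 0.09560727,  0.70059004, -0.09661961,  0.70049803]), 'ft_force': array([ 0.33476069, -0.31012796, -0.12005218]), 'torque': array([-0.04685774, -0.00642694, -0.02851207]), 'width': 0.08708031998559583}
scene {'fx': 520.8267427864913, 'fy': 520.8267427864913, 'cx': 321.4633074410006, 'cy': 197.22568927443035, 'distortion': array([0.03617303, 0.        , 0.        , 0.        , 0.        ]), 'rvec': array([ 2.17523655,  0.86640314, -0.37897407]), 'tvec': array([-0.43154215, -0.18747491,  1.74536234])}
top {'fx': 366.4982401985432, 'fy': 366.4982401985432, 'cx': 318.08924697685325, 'cy': 201.96338328683902, 'distortion': array([0.01118551, 0.        , 0.        , 0.        , 0.        ]), 'rvec': array([ 2.08871194, -2.13833976,  0.20692837]), 'tvec': array([0.0718587 , 0.57689629, 0.95604338])}
wrist {'fx': 294.5676356712656, 'fy': 294.5676356712656, 'cx': 320.3240829667051, 'cy': 199.7842656781761, 'distortion': array([0.00292574, 0.        , 0.        , 0.        , 0.        ]), 'mount': array([[-7.46941232e-04, -2.81508384e-01,  9.59558478e-01,
        -1.36871772e-01],
       [ 9.99999593e-01, -6.95325710e-04,  5.74431808e-04,
         2.80984439e-04],
       [ 5.05498310e-04,  9.59558516e-01,  2.81508789e-01,
        -7.72026620e-02],
       [ 0.00000000e+00,  0.00000000e+00,  0.00000000e+00,
         1.00000000e+00]])}
```

View pics/scene0.png

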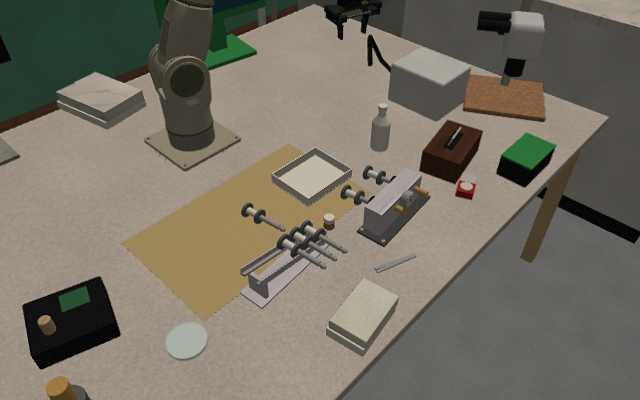

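View pics/top0.png

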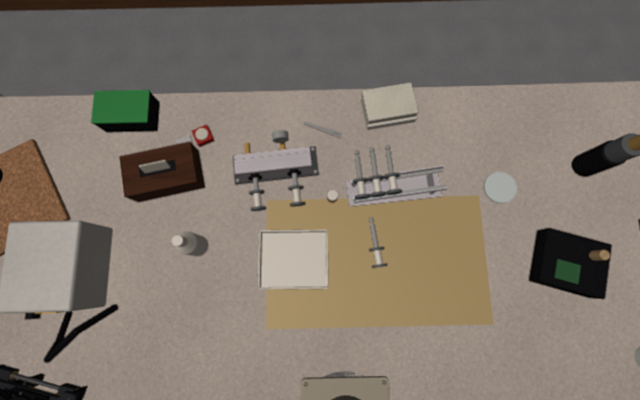

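View pics/wrist0.png

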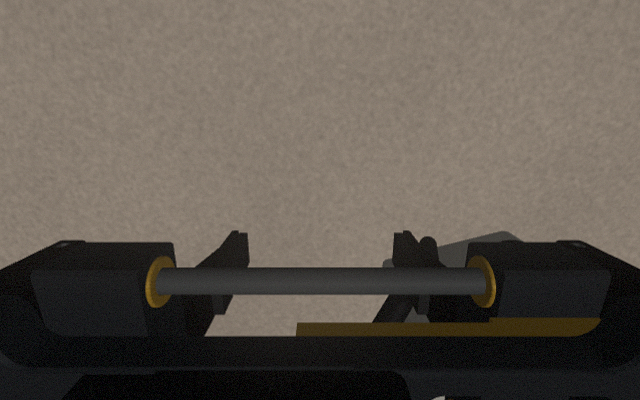

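```bash
cat > h.py <<'E'
import numpy as np, cv2
from scipy.spatial.transform import Rotation as R
from bench import r
def cam(c,st=None):
    i=r.camera_info(c); K=np.array([[i['fx'],0,i['cx']],[0,i['fy'],i['cy']],[0,0,1]])
    if 'rvec' in i:
        Rm=cv2.Rodrigues(i['rvec'])[0]; return K,i['distortion'],Rm.T,-Rm.T@i['tvec']
    st=st or r.read_state(); T=np.eye(4); T[:3,:3]=R.from_quat(st['eef_rot']).as_matrix(); T[:3,3]=st['ee_pos']
    M=T@i['mount']; return K,i['distortion'],M[:3,:3],M[:3,3]
def ray(C,rc):
    K,d,Rc,o=C; p=cv2.undistortPoints(np.array([[[rc[1],rc[0]]]],float),K,d)[0,0]
    v=Rc@np.array([p[0],p[1],1]); return o,v/np.linalg.norm(v)
def at_z(C,rc,z):
    o,v=ray(C,rc); return o+v*(z-o[2])/v[2]
def proj(C,P):
    K,d,Rc,o=C; rv=cv2.Rodrigues(Rc.T)[0]
    q=cv2.projectPoints(np.atleast_2d(np.array(P,float)),rv,-Rc.T@o,K,d)[0][:,0]; return q[:,::-1]
def tri(obs):
    A=np.zeros((3,3));b=np.zeros(3)
    for C,rc in obs:
        o,v=ray(C,rc);P=np.eye(3)-np.outer(v,v);A+=P;b+=P@o
    return np.linalg.solve(A,b)
def snap(c,name=None):
    st=r.read_state(); im=r.camera(c)
    if name: cv2.imwrite(f"pics/{name}.png",im[:,:,::-1])
    return cam(c,st),im
def tcp():
    st=r.read_state(); return st['ee_pos'],R.from_quat(st['eef_rot']).as_matrix(),st
E
python3 - <<'E'
from h import *
np.set_printoptions(precision=4,suppress=True)
print(tcp()[1])
H={'port_a':.06,'port_b':.06,'used_1':.058,'stock_1':.06,'new_1':.022,'new_1_tip':.022,'used_1_tip':.06,'lane_front':.052,'tray':0,'wash_bottle':0,'pot':0,'manifold':0}
for c in ['top','scene']:
    C,_=snap(c)
    for n,z in H.items():
        for d in r.mark_of(c,n)[:6]:
            if d['confidence']>.2: print(c,n,round(d['confidence'],2),np.round(d['point'],1),at_z(C,d['point'],z))
E
```

```text
[[-0.0002  0.2694  0.963 ]
 [-0.001   0.963  -0.2694]
 [-1.     -0.001   0.0001]]
top port_a 0.7 [171.7 296.3] [0.6663 0.1175 0.06  ]
top port_a 0.6 [179.2 254.1] [0.6474 0.236  0.06  ]
top port_b 0.7 [171.7 296.3] [0.6663 0.1175 0.06  ]
top port_b 0.6 [179.2 254.1] [0.6474 0.236  0.06  ]
top used_1 0.85 [196.8 292.8] [0.5948 0.1282 0.058 ]
top used_1 0.55 [200.1 258.7] [0.5877 0.2229 0.058 ]
top stock_1 0.89 [183.2 361.3] [ 0.6285 -0.0634  0.06  ]
top stock_1 0.78 [182.5 392.2] [ 0.6284 -0.1495  0.06  ]
top stock_1 0.74 [187.8 375.5] [ 0.6144 -0.1022  0.06  ]
top stock_1 0.7 [195.6 294.8] [0.5976 0.1225 0.06  ]
top stock_1 0.55 [180.8 275.9] [0.6413 0.1749 0.06  ]
top new_1 0.55 [256.5 378.7] [ 0.4271 -0.1065  0.022 ]
top lane_front 0.57 [186.5 362.8] [ 0.6209 -0.0681  0.052 ]
top lane_front 0.3 [257.  379.1] [ 0.4242 -0.1028  0.052 ]
top tray 0.82 [257.4 293.6] [0.4312 0.1317 0.    ]
top wash_bottle 0.71 [246.9 196.7] [0.4675 0.4087 0.    ]
top pot 0.72 [199.5 260.4] [0.6017 0.2276 0.    ]
top pot 0.42 [197.1 329.6] [0.604  0.0243 0.    ]
top manifold 0.68 [178.9 275.6] [0.6632 0.1
[... 327 characters left out ...]
21 0.2484 0.058 ]
scene stock_1 0.92 [233.7 309.9] [ 0.6234 -0.0752  0.06  ]
scene stock_1 0.62 [246.2 288.6] [ 0.6147 -0.1434  0.06  ]
scene stock_1 0.56 [240.2 300.3] [ 0.6215 -0.1085  0.06  ]
scene stock_1 0.32 [194.7 353. ] [0.6058 0.1158 0.06  ]
scene new_1 0.62 [215.6 254.9] [ 0.438  -0.1054  0.022 ]
scene lane_front 0.69 [229.9 313.3] [ 0.6148 -0.0538  0.052 ]
scene tray 0.73 [178.7 311.1] [0.4226 0.1346 0.    ]
scene wash_bottle 0.77 [143.6 378.1] [0.4586 0.4179 0.    ]
scene pot 0.66 [228.7 328.4] [0.6068 0.0142 0.    ]
scene pot 0.63 [213.7 252.2] [ 0.4083 -0.092   0.    ]
scene pot 0.41 [238.  301.1] [ 0.5768 -0.0629  0.    ]
scene manifold 0.8 [204.7 379.8] [0.6493 0.1887 0.    ]
```

```bash
python3 -m pendant '[{"translation":[2.4,-3.6,0.5],"angular":[0,0,2],"hand":1},{"translation":[2.4,-3.6,0.5],"angular":[0,0,2],"hand":1},{"translation":[2.4,-3.6,0.5],"angular":[0,0,2],"hand":1},{"translation":[2.4,-3.6,0.5],"angular":[0,0,2],"hand":1},{"translation":[2.4,-3.6,0.5],"angular":[0,0,2],"hand":1},{"translation":[2.4,-3.6,0.5],"angular":[0,0,2],"hand":1},{"translation":[2.4,-3.6,0.5],"angular":[0,0,2],"hand":1},{"translation":[2.4,-3.6,0.5],"angular":[0,0,2],"hand":1},{"translation":[2.4,-3.6,0.5],"angular":[0,0,2],"hand":1},{"translation":[2.4,-3.6,0.5],"angular":[0,0,2],"hand":1},{"translation":[2.4,-3.6,0.5],"angular":[0,0,2],"hand":1},{"translation":[2.4,-3.6,0.5],"angular":[0,0,0],"hand":1},{"translation":[0,0,0],"angular":[0,0,0],"hand":1},{"translation":[0,0,0],"angular":[0,0,0],"hand":1}]'
python3 - <<'E'
from h import *
C,_=snap('wrist','w1'); snap('top','top1')
E
```

```text
time: 2.85
ee_pos: [0.4567, 0.1693, 0.3077]
eef_rot: [-0.038, 0.706, 0.039, 0.706]
ft_force: [-0.8, -0.3, 0.2]
width: 0.0871
```

View pics/w1.png

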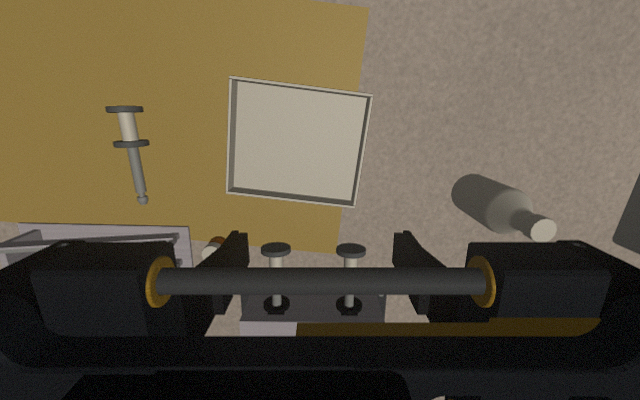

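```bash
python3 -m pendant '[{"translation":[4.5,-2,0],"angular":[0,0,0],"hand":1},{"translation":[4.5,-2,0],"angular":[0,0,0],"hand":1},{"translation":[4.5,-2,0],"angular":[0,0,0],"hand":1},{"translation":[4.5,-2,0],"angular":[0,0,0],"hand":1},{"translation":[2,-2,0],"angular":[0,0,0],"hand":1},{"translation":[0,0,0],"angular":[0,0,0],"hand":1},{"translation":[0,0,0],"angular":[0,0,0],"hand":1},{"translation":[0,0,0],"angular":[0,0,0],"hand":1}]'
python3 - <<'E'
from h import *
C,_=snap('wrist','w2')
for n,z in {'port_a':.06,'used_1':.058,'stock_1':.06,'new_1':.022,'new_1_tip':.022,'lane_front':.052,'tray':0,'pot':0,'manifold':0,'used_1_tip':.06}.items():
        for d in r.mark_of('wrist',n)[:6]:
            if d['confidence']>.25: print(n,round(d['confidence'],2),np.round(d['point'],1),np.round(at_z(C,d['point'],z),4))
E
```

```text
time: 3.75
ee_pos: [0.6557, 0.072, 0.3075]
eef_rot: [-0.04, 0.706, 0.041, 0.706]
ft_force: [-0.2, 0.5, -0.2]
width: 0.087
port_a 0.62 [180.2 357.3] [0.6585 0.1228 0.06  ]
port_a 0.62 [184.8 441.4] [0.652  0.2358 0.06  ]
used_1 0.77 [134.5 446.7] [0.5866 0.2283 0.058 ]
used_1 0.59 [136.2 358.4] [0.6015 0.1159 0.058 ]
stock_1 0.84 [128.9 220.4] [ 0.6122 -0.0597  0.06  ]
stock_1 0.61 [130.2 143.9] [ 0.6248 -0.156   0.06  ]
lane_front 0.95 [133.1 222.9] [ 0.6178 -0.059   0.052 ]
tray 0.72 [180.7 360.3] [0.6711 0.1368 0.    ]
pot 0.63 [126.3 285.2] [0.6029 0.0152 0.    ]
used_1_tip 0.57 [136.1 446.2] [0.5886 0.2273 0.06  ]
```

View pics/w2.png

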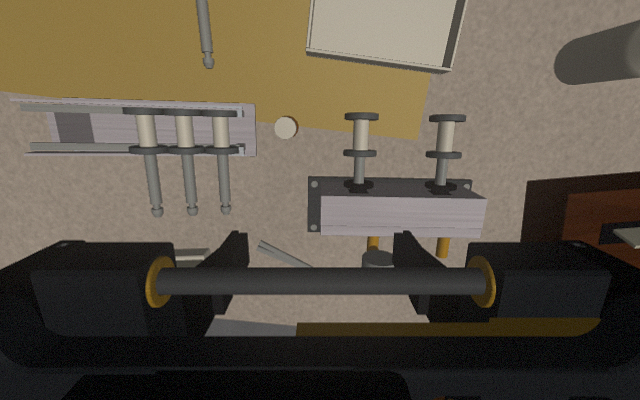

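```bash
python3 - <<'E'
import cv2
im=cv2.imread('pics/w2.png')
cv2.imwrite('pics/w2c.png',cv2.resize(im[90:250,300:500],None,fx=4,fy=3.75,interpolation=cv2.INTER_CUBIC))
cv2.imwrite('pics/w2d.png',cv2.resize(im[85:225,100:260],None,fx=4,fy=4,interpolation=cv2.INTER_CUBIC))
E
```

```text
(no output)
```

View pics/w2c.png

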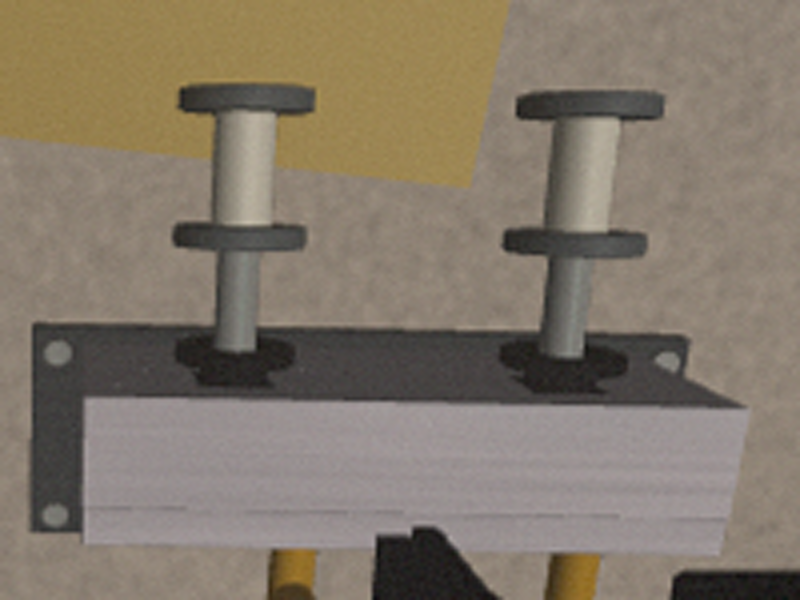

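View pics/w2d.png

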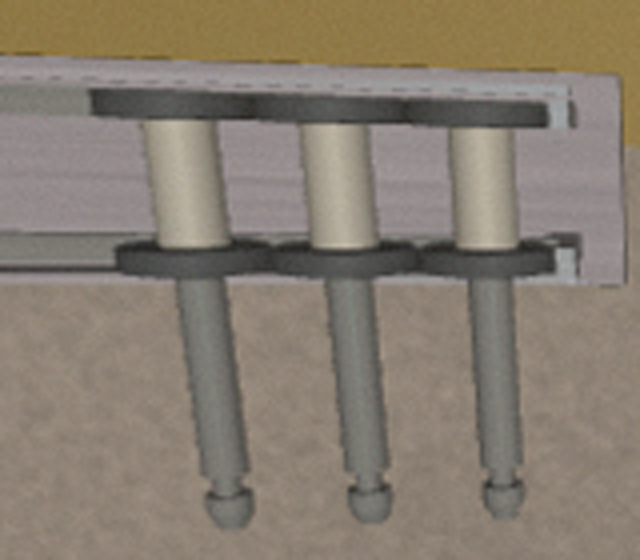

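```bash
cat > q.py <<'E'
from h import *
np.set_printoptions(precision=4,suppress=True)
E
python3 - <<'E'
from q import *
C=cam('wrist')
def cA(x,y): return (90+y/3.75,300+x/4)
def cD(x,y): return (85+y/4,100+x/4)
e1=at_z(C,cA(85,396),.088);e2=at_z(C,cA(748,407),.088)
d=e2-e1; print('edge',e1,e2,np.linalg.norm(d),'yaw',np.degrees(np.arctan2(-d[0],d[1])))
yaw=np.arctan2(-d[0],d[1]); ax=np.array([np.cos(yaw),np.sin(yaw),0]); ay=np.array([-ax[1],ax[0],0])
mid=(e1+e2)/2-ax*.012; mid[2]=0; print('manifold',mid,'pa',mid-ay*.055,'pb',mid+ay*.055)
for n,pts in {'a':[(236,350),(243,226),(245,112)],'b':[(562,357),(577,234),(587,120)]}.items():
    for p in pts: print(n,at_z(C,cA(*p),.058))
for n,pts,z in [('s1',[(485,125),(488,247),(503,490)],.052),('s2',[(334,125),(344,245),(368,500)],.0611),('s3',[(180,122),(195,245),(228,500)],.0703)]:
    for p in pts: print(n,at_z(C,cD(*p),z))
E
```

```text
edge [0.6782 0.074  0.088 ] [0.659  0.2819 0.088 ] 0.20877702929696967 yaw 5.271457143977719
manifold [0.6566 0.1769 0.    ] pa [0.6617 0.1221 0.    ] pb [0.6516 0.2316 0.    ]
a [0.6638 0.1236 0.058 ]
a [0.6198 0.1194 0.058 ]
a [0.5819 0.1143 0.058 ]
b [0.6543 0.2332 0.058 ]
b [0.6106 0.2282 0.058 ]
b [0.5726 0.2225 0.058 ]
s1 [ 0.5974 -0.0638  0.052 ]
s1 [ 0.6361 -0.0622  0.052 ]
s1 [ 0.72   -0.0555  0.052 ]
s2 [ 0.6022 -0.1077  0.0611]
s2 [ 0.6393 -0.1053  0.0611]
s2 [ 0.7254 -0.0986  0.0611]
s3 [ 0.606  -0.1502  0.0703]
s3 [ 0.643  -0.1476  0.0703]
s3 [ 0.7271 -0.1412  0.0703]
```

```bash
python3 -m pendant '[{"translation":[-1.05,4.5,0],"angular":[0,0,0],"hand":-0.4},{"translation":[0,0.4,-3.5],"angular":[0,0,0],"hand":-0.4},{"translation":[0,0,-4.5],"angular":[0,0,0],"hand":-0.4},{"translation":[0,0,-4.5],"angular":[0,0,0],"hand":-0.4},{"translation":[0,0,-4.5],"angular":[0,0,0],"hand":-0.4},{"translation":[0,0,0],"angular":[0,0,0],"hand":-0.4},{"translation":[0,0,0],"angular":[0,0,0],"hand":-0.4},{"translation":[0,0,0],"angular":[0,0,0],"hand":-0.4}]' 30
python3 - <<'E'
from q import *
C,_=snap('wrist','w3'); p,Rm,s=tcp(); print(p,Rm,np.degrees(np.arctan2(Rm[1,2],Rm[0,2])))
C,im=snap('scene'); cv2.imwrite('pics/s3.png',cv2.resize(im[130:280,220:440,::-1],None,fx=3.6,fy=3.6))
E
```

```text
time: 5.1
ee_pos: [0.6475, 0.119, 0.1407]
eef_rot: [-0.039, 0.705, 0.04, 0.707]
ft_force: [0.2, 0.1, 1.2]
width: 0.0318
[0.6475 0.119  0.1408] [[ 0.0043 -0.1108  0.9938]
 [ 0.0013  0.9938  0.1107]
 [-1.      0.0008  0.0044]] 6.358428785424043
```

View pics/w3.png

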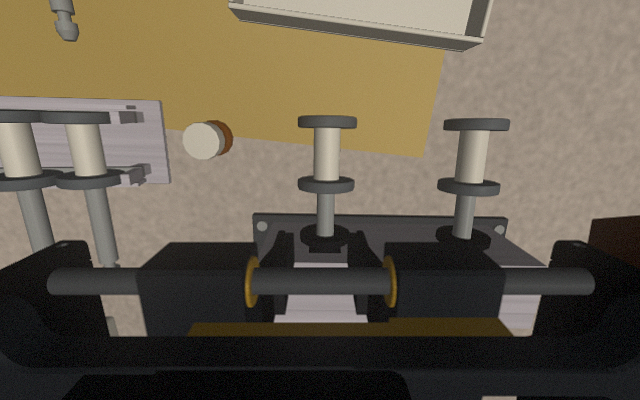

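View pics/s3.png

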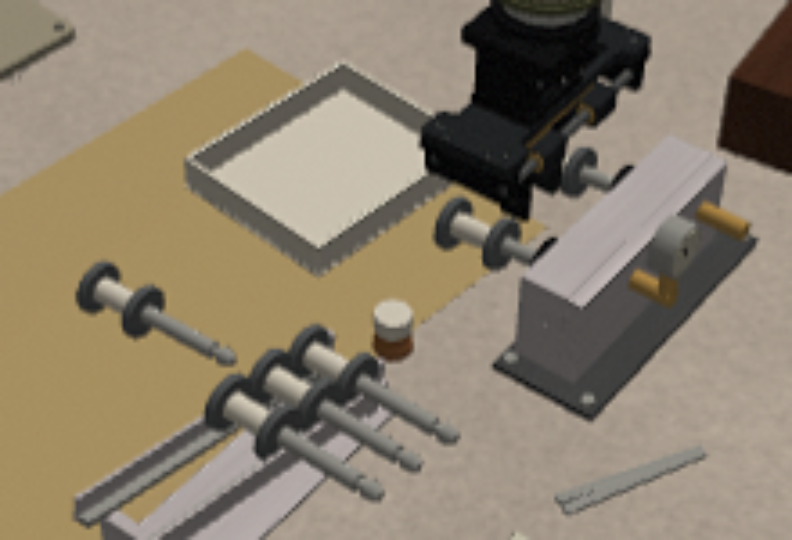

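```bash
python3 - <<'E'
from q import *
im=cv2.imread('pics/w3.png'); C=cam('wrist')
cv2.imwrite('pics/w3c.png',cv2.resize(im[110:260,280:520],None,fx=3.3,fy=3.3,interpolation=cv2.INTER_CUBIC))
s=r.read_state();print(s['time'],s['ee_pos'],s['width'])
E
```

```text
5.2 [0.6473 0.1191 0.1405] 0.027857071881839758
```

View pics/w3c.png

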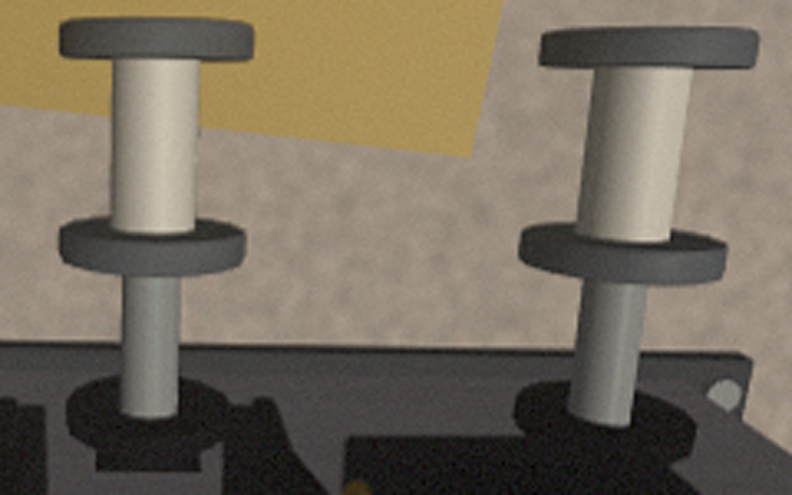

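```bash
cat > sm.py <<'E'
from q import *
C=cam('wrist')
f=lambda x,y:(110+y/3.3,280+x/3.3)
for n,ps in {'a':[(150,410,.059),(151,285,.057),(153,233,.0555),(155,60,.053)],'b':[(600,415,.059),(614,285,.057),(622,240,.0555),(643,68,.053)]}.items():
    for x,y,z in ps: print(n,at_z(C,f(x,y),z))
E
python3 sm.py
```

```text
a [0.6628 0.1253 0.059 ]
a [0.6321 0.122  0.057 ]
a [0.6199 0.1211 0.0555]
a [0.581  0.1171 0.053 ]
b [0.6521 0.2341 0.059 ]
b [0.6201 0.2304 0.057 ]
b [0.6095 0.2303 0.0555]
b [0.5707 0.2263 0.053 ]
```

```bash
python3 -m pendant '[{"translation":[-0.2,0.4,-1],"angular":[0,0,-0.8],"hand":-0.4},{"translation":[0,0,-3],"angular":[0,0,0],"hand":-0.4},{"translation":[0,0,-2.5],"angular":[0,0,0],"hand":-0.4},{"translation":[0,0,-1],"angular":[0,0,0],"hand":-0.4},{"translation":[0,0,0],"angular":[0,0,0],"hand":-0.4},{"translation":[0,0,0],"angular":[0,0,0],"hand":-0.4}]'
python3 - <<'E'
from q import *
C,_=snap('wrist','w4')
E
```

```text
time: 5.8
ee_pos: [0.6445, 0.123, 0.0637]
eef_rot: [-0.034, 0.706, 0.034, 0.707]
ft_force: [-0.4, 0.9, 0.9]
width: 0.026
```

View pics/w4.png

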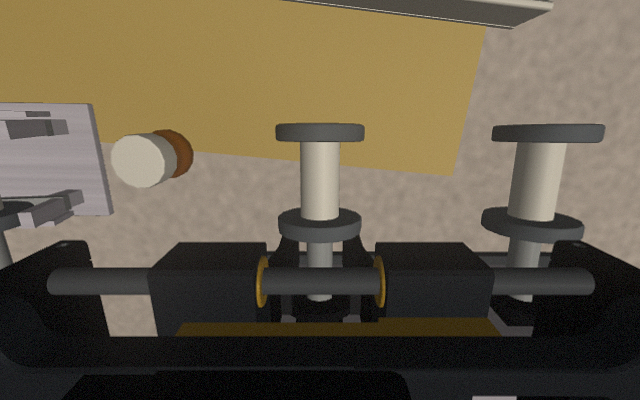

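```bash
python3 -m pendant '[{"translation":[0.4,0.04,0],"angular":[0,0,0],"hand":-0.4},{"translation":[0.4,0.04,0],"angular":[0,0,0],"hand":-0.4},{"translation":[0.2,0.02,0],"angular":[0,0,0],"hand":-0.4},{"translation":[0.2,0.02,0],"angular":[0,0,0],"hand":-0.4},{"translation":[0.2,0.02,0],"angular":[0,0,0],"hand":-0.4},{"translation":[0.2,0.02,0],"angular":[0,0,0],"hand":-0.4},{"translation":[0,0,0],"angular":[0,0,0],"hand":-0.4}]'
```

```text
time: 6.55
ee_pos: [0.6571, 0.1243, 0.063]
eef_rot: [-0.034, 0.709, 0.034, 0.704]
ft_force: [-20.0, -2.3, 13.6]
width: 0.0262
```

```bash
python3 -m pendant '[{"translation":[0.2,0.02,0],"angular":[0,0,0],"hand":-0.4},{"translation":[0,0,0],"angular":[0,0,0],"hand":-0.4},{"translation":[0,0,0],"angular":[0,0,0],"hand":-0.4}]'
```

```text
time: 6.85
ee_pos: [0.6574, 0.1243, 0.0629]
eef_rot: [-0.034, 0.71, 0.034, 0.702]
ft_force: [-29.4, -2.2, 20.6]
width: 0.0262
```

```bash
python3 -m pendant '[{"translation":[0,0,0],"angular":[0,0,0],"hand":-1},{"translation":[0,0,0],"angular":[0,0,0],"hand":-1},{"translation":[0,0,0],"angular":[0,0,0],"hand":-1},{"translation":[-0.6,-0.06,0],"angular":[0,0,0],"hand":-1},{"translation":[-0.8,-0.08,0],"angular":[0,0,0],"hand":-1},{"translation":[-0.8,-0.08,0],"angular":[0,0,0],"hand":-1},{"translation":[-0.8,-0.08,0],"angular":[0,0,0],"hand":-1},{"translation":[0,0,0],"angular":[0,0,0],"hand":-1}]' 60
python3 - <<'E'
from q import *
C,_=snap('wrist','w5')
E
```

```text
time: 7.65
ee_pos: [0.6303, 0.1216, 0.0625]
eef_rot: [-0.034, 0.707, 0.034, 0.706]
ft_force: [-4.1, -1.9, -4.1]
width: 0.0117
```

View pics/w5.png

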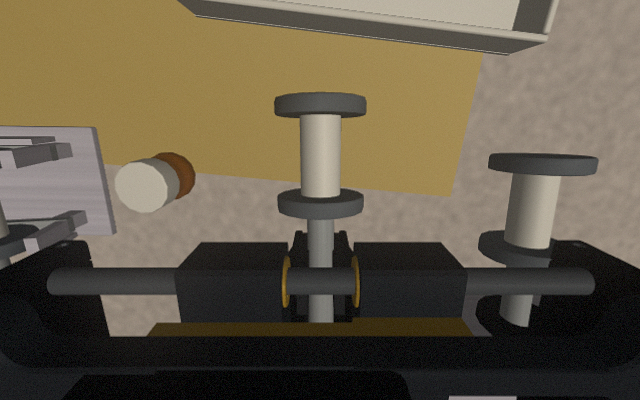

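```bash
python3 - <<'E'
from q import *
C=cam('wrist')
for rc,z in [((116,320),.052),((194,320.5),.054)]: print(at_z(C,rc,z))
for rc,z in [((174,537),.053),((235,530),.055)]: print(at_z(C,rc,z))
E
python3 -m pendant '[{"translation":[0,0,0],"angular":[0,0,0],"hand":-0.2},{"translation":[0,0,0],"angular":[0,0,0],"hand":-0.2},{"translation":[0,0,2],"angular":[0,0,0],"hand":-0.2},{"translation":[0,0,4],"angular":[0,0,0],"hand":-0.2},{"translation":[-2.6,-0.3,0],"angular":[0,0,0],"hand":-0.2},{"translation":[-3,-0.3,0],"angular":[0,0,0],"hand":-0.2},{"translation":[0,0,0],"angular":[0,0,0],"hand":-0.2},{"translation":[0,0,0],"angular":[0,0,0],"hand":-0.2}]'
python3 - <<'E'
from q import *
C,_=snap('wrist','w6')
E
```

```text
[0.5549 0.1145 0.052 ]
[0.593  0.1184 0.054 ]
[0.5724 0.2261 0.053 ]
[0.6044 0.2308 0.055 ]
time: 8.5
ee_pos: [0.5766, 0.1161, 0.1236]
eef_rot: [-0.034, 0.705, 0.035, 0.707]
ft_force: [-0.1, 0.6, -0.2]
width: 0.0345
```

View pics/w6.png

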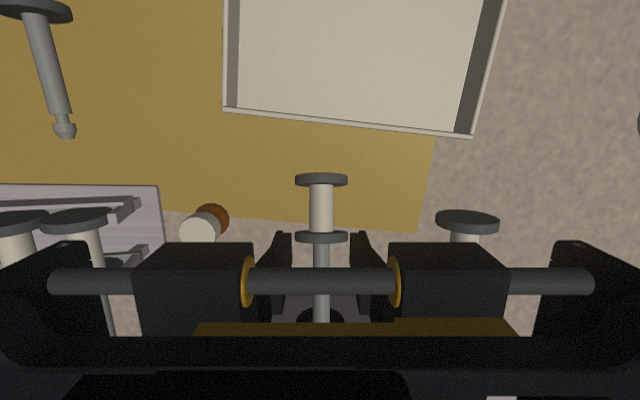

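```bash
python3 -m pendant '[{"translation":[-0.25,0,-2],"angular":[0,0,0],"hand":-0.2},{"translation":[0,0,-3],"angular":[0,0,0],"hand":-0.2},{"translation":[0,0,-1.7],"angular":[0,0,0],"hand":-0.2},{"translation":[0,0,0],"angular":[0,0,0],"hand":-1},{"translation":[0,0,0],"angular":[0,0,0],"hand":-1},{"translation":[0,0,0],"angular":[0,0,0],"hand":-1},{"translation":[0,0,0],"angular":[0,0,0],"hand":-1}]' 30
python3 - <<'E'
from q import *
C,im=snap('scene'); cv2.imwrite('pics/s7.png',cv2.resize(im[130:280,220:440,::-1],None,fx=3.6,fy=3.6))
E
```

```text
time: 9.25
ee_pos: [0.5744, 0.1159, 0.0568]
eef_rot: [-0.034, 0.706, 0.035, 0.707]
ft_force: [1.1, -0.1, 1.0]
width: 0.0179
```

View pics/s7.png

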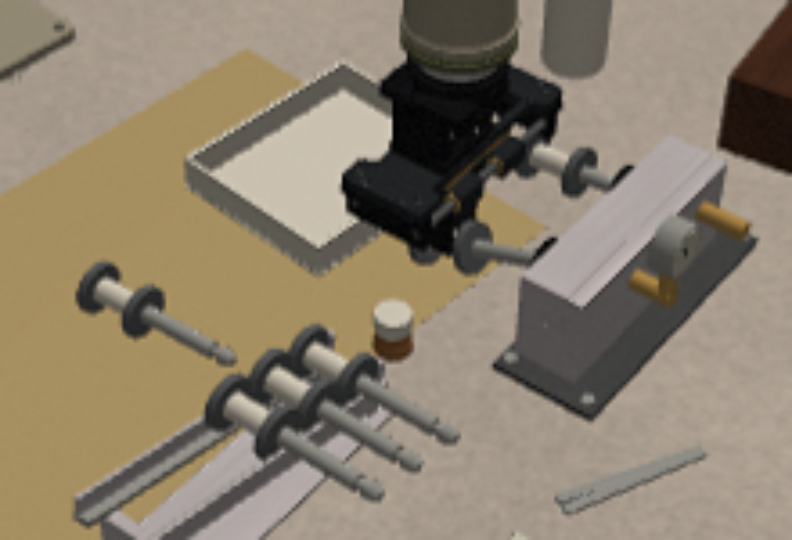

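```bash
python3 -m pendant '[{"translation":[-1,-0.1,0],"angular":[0,0,0],"hand":-1},{"translation":[-1.2,-0.12,0],"angular":[0,0,0],"hand":-1},{"translation":[-1.2,-0.12,0],"angular":[0,0,0],"hand":-1},{"translation":[-1.2,-0.12,0],"angular":[0,0,0],"hand":-1},{"translation":[0,0,2],"angular":[0,0,0],"hand":-1},{"translation":[0,0,4],"angular":[0,0,0],"hand":-1},{"translation":[0,0,4],"angular":[0,0,0],"hand":-1},{"translation":[0,0,3],"angular":[0,0,0],"hand":-1},{"translation":[0,0,0],"angular":[0,0,0],"hand":-1}]' 30
python3 - <<'E'
from q import *
C,im=snap('scene'); cv2.imwrite('pics/s8.png',cv2.resize(im[100:280,220:440,::-1],None,fx=3.3,fy=3.3))
C,_=snap('wrist','w8');snap('top','t8')
E
```

```text
time: 10.2
ee_pos: [0.5287, 0.1115, 0.1898]
eef_rot: [-0.033, 0.704, 0.035, 0.708]
ft_force: [0.9, 0.1, -1.0]
width: 0.0179
```

View pics/s8.png

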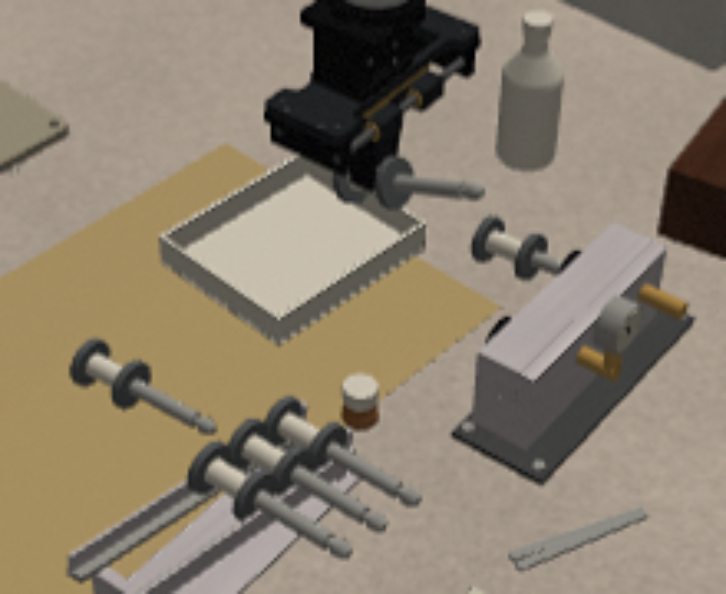

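View pics/w8.png

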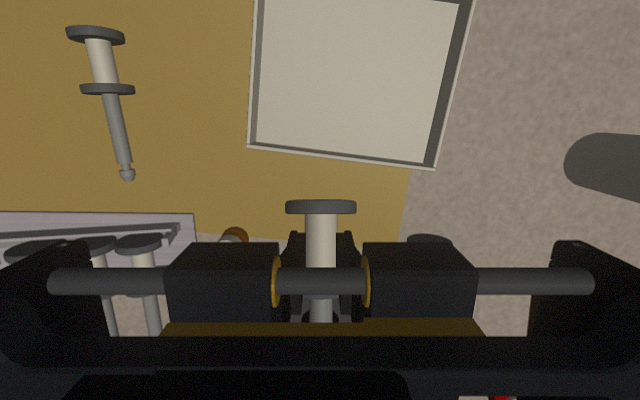

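View pics/t8.png

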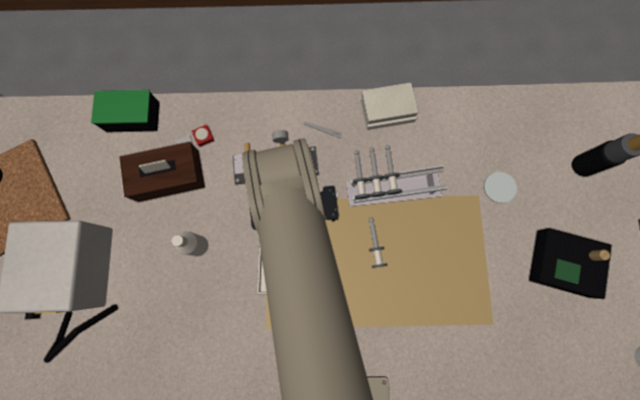

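```bash
python3 - <<'E'
from q import *
C=cam('wrist')
for rc in [(147,247.5),(170,436)]: print(at_z(C,rc,.034))
C=cam('wrist',{'ee_pos':np.array([.4567,.1693,.3077]),'eef_rot':[-0.038, 0.706, 0.039, 0.706]})
P=[at_z(C,rc,.034) for rc in [(76,230),(95,372),(207,356),(193,227)]]
for p in P: print(p)
P=np.array(P);print(P.mean(0)); d=P[1]+P[2]-P[0]-P[3]; print(np.degrees(np.arctan2(-d[0],d[1])))
C=cam('top')
P=np.array([at_z(C,rc,.034) for rc in [(231,260),(230.5,328),(288,327.5),(288.5,260)]]);print(P,P.mean(0))
E
```

```text
[0.4874 0.037  0.034 ]
[0.4919 0.223  0.034 ]
[0.3468 0.0409 0.034 ]
[0.3497 0.2269 0.034 ]
[0.5052 0.228  0.034 ]
[0.5042 0.0401 0.034 ]
[0.4265 0.134  0.034 ]
-0.6068618750566874
[[0.5046 0.2224 0.034 ]
 [0.5015 0.0326 0.034 ]
 [0.3454 0.0383 0.034 ]
 [0.3483 0.2209 0.034 ]] [0.4249 0.1286 0.034 ]
```

```bash
python3 - <<'E'
from q import *
C=cam('scene')
f=lambda x,y:(100+y/3.3,220+x/3.3)
for p in [(161,236),(279,323),(426,228)]: print('now',at_z(C,f(*p),.034))
g=lambda x,y:(130+y/3.6,220+x/3.6)
for p in [(187,161),(317,258),(450,180)]: print('s7',at_z(C,g(*p),.034))
for p in [(187,161),(317,258),(450,180)]: print('s3',at_z(C,g(*p),.034))
E
```

```text
now [0.3347 0.0421 0.034 ]
now [0.4962 0.0326 0.034 ]
now [0.5031 0.2182 0.034 ]
s7 [0.3527 0.0384 0.034 ]
s7 [0.5146 0.0282 0.034 ]
s7 [0.5279 0.1713 0.034 ]
s3 [0.3527 0.0384 0.034 ]
s3 [0.5146 0.0282 0.034 ]
s3 [0.5279 0.1713 0.034 ]
```

```bash
python3 - <<'E'
from q import *
p,Rm,s=tcp(); print(s['joint_positions'],p,Rm)
E
python3 -m pendant '[{"translation":[-1,0.7,0],"angular":[0,0,-8.5],"hand":-1},{"translation":[-1,0.7,0],"angular":[0,0,-8.5],"hand":-1},{"translation":[-1,0.7,0],"angular":[0,0,-8.5],"hand":-1}]'
python3 - <<'E'
from q import *
p,Rm,s=tcp(); print(s['joint_positions'],p)
E
```

```text
[-0.7054  0.1914  0.4644  1.7968 -0.0928  1.176   1.4558] [0.5264 0.1111 0.1847] [[-0.0013 -0.0973  0.9953]
 [ 0.      0.9953  0.0973]
 [-1.      0.0002 -0.0013]]
time: 10.65
ee_pos: [0.4959, 0.1319, 0.1838]
eef_rot: [0.124, 0.697, -0.125, 0.695]
ft_force: [-0.2, 0.6, -0.1]
width: 0.0179
[-0.7933  0.1344  0.4831  1.8585 -0.0672  1.1678  0.9293] [0.4959 0.1319 0.1838]
```

```bash
python3 -m pendant '[{"translation":[-0.6,0.5,0],"angular":[0,0,-8.5],"hand":-1},{"translation":[-0.6,0.5,0],"angular":[0,0,-8.5],"hand":-1},{"translation":[-0.6,0.5,0],"angular":[0,0,-8.5],"hand":-1},{"translation":[-0.6,0.5,0],"angular":[0,0,-8.5],"hand":-1},{"translation":[-0.6,0.5,-1],"angular":[0,0,-8.5],"hand":-1},{"translation":[-0.6,0.5,-1],"angular":[0,0,-8.5],"hand":-1},{"translation":[-0.6,0.5,-1],"angular":[0,0,-8.5],"hand":-1},{"translation":[-0.6,0.5,-1],"angular":[0,0,-8.5],"hand":-1},{"translation":[-0.6,0.3,-1],"angular":[0,0,-3.5],"hand":-1},{"translation":[0,0,0],"angular":[0,0,0],"hand":-1},{"translation":[0,0,0],"angular":[0,0,0],"hand":-1}]'
python3 - <<'E'
from q import *
p,Rm,s=tcp(); print(s['joint_positions'],p,Rm)
C,_=snap('wrist','w9')
C,im=snap('scene'); cv2.imwrite('pics/s9.png',cv2.resize(im[100:280,220:440,::-1],None,fx=3.3,fy=3.3))
E
```

```text
time: 11.75
ee_pos: [0.4429, 0.1747, 0.1349]
eef_rot: [-0.505, -0.494, 0.506, -0.494]
ft_force: [0.8, 0.4, -0.5]
width: 0.0178
[-0.9422  0.1021  0.4988  2.0026 -0.0556  1.0516 -0.4406] [0.4429 0.1747 0.1349] [[-0.0013  0.9997 -0.0227]
 [-0.0011 -0.0227 -0.9997]
 [-1.     -0.0012  0.0012]]
```

View pics/w9.png

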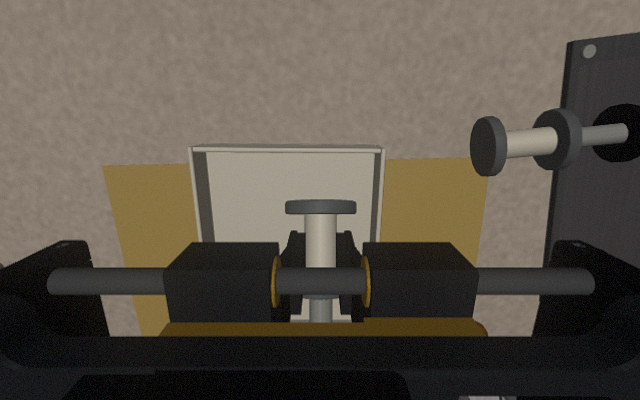

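View pics/s9.png

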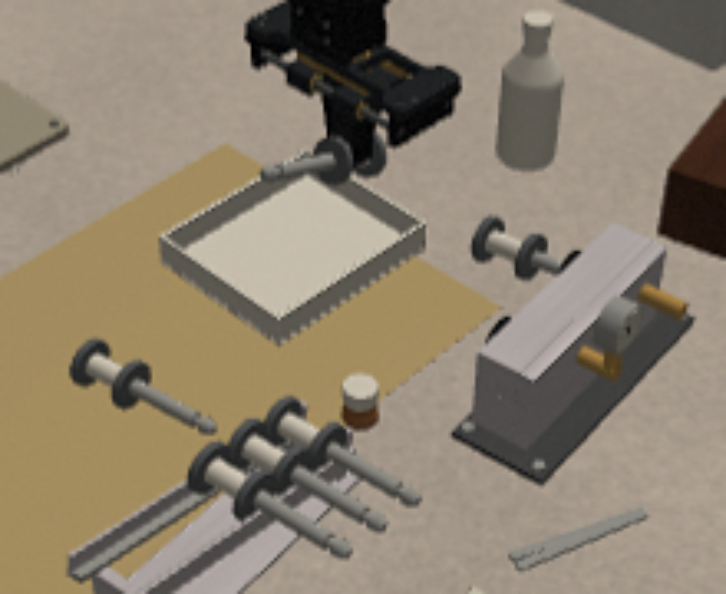

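```bash
python3 - <<'E'
from q import *
C=cam('wrist')
for rc in [(147,189.5),(148.5,384.5),(152,194),(152,380)]: print(at_z(C,rc,.034))
E
```

```text
[0.3403 0.2291 0.034 ]
[0.4966 0.2242 0.034 ]
[0.3433 0.2251 0.034 ]
[0.4931 0.2215 0.034 ]
```

```bash
python3 -m pendant '[{"translation":[0.3,0,-3],"angular":[0,0,0],"hand":-1},{"translation":[0,0,-4],"angular":[0,0,0],"hand":-1},{"translation":[0,0,-1.5],"angular":[0,0,0],"hand":-1},{"translation":[0,0,-0.7],"angular":[0,0,0],"hand":-1},{"translation":[0,0,-0.5],"angular":[0,0,0],"hand":-1},{"translation":[0,0,-0.3],"angular":[0,0,0],"hand":-1},{"translation":[0,0,0],"angular":[0,0,0],"hand":-1}]'
```

```text
time: 12.55
ee_pos: [0.4507, 0.1751, 0.0394]
eef_rot: [0.509, 0.493, -0.504, 0.494]
ft_force: [-2.6, -8.8, 37.0]
width: 0.019
```

```bash
python3 -m pendant '[{"translation":[-0.1,0,0.3],"angular":[0,0,0],"hand":-1},{"translation":[0,0,0],"angular":[0,0,0],"hand":-0.3},{"translation":[0,0,0],"angular":[0,0,0],"hand":-0.25},{"translation":[0,0,0],"angular":[0,0,0],"hand":-0.25},{"translation":[0,0,2],"angular":[0,0,0],"hand":-0.25},{"translation":[0,0,4],"angular":[0,0,0],"hand":-0.25},{"translation":[0,0,4],"angular":[0,0,0],"hand":-0.25},{"translation":[0,0,3],"angular":[0,0,0],"hand":-0.25}]'
python3 - <<'E'
from q import *
C,_=snap('wrist','w10')
C,im=snap('scene'); cv2.imwrite('pics/s10.png',cv2.resize(im[100:280,220:440,::-1],None,fx=3.3,fy=3.3))
E
```

```text
time: 13.35
ee_pos: [0.4457, 0.1751, 0.1706]
eef_rot: [0.507, 0.494, -0.506, 0.494]
ft_force: [0.7, 0.8, 0.8]
width: 0.0327
```

View pics/s10.png

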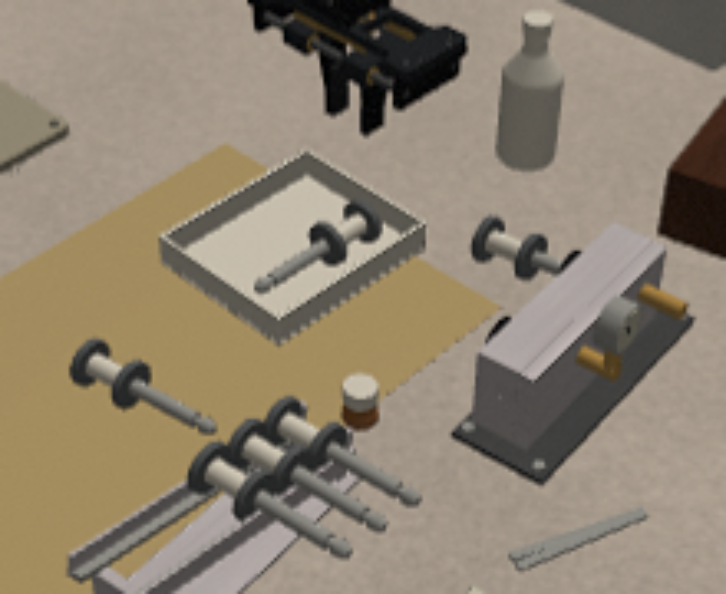

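View pics/w10.png

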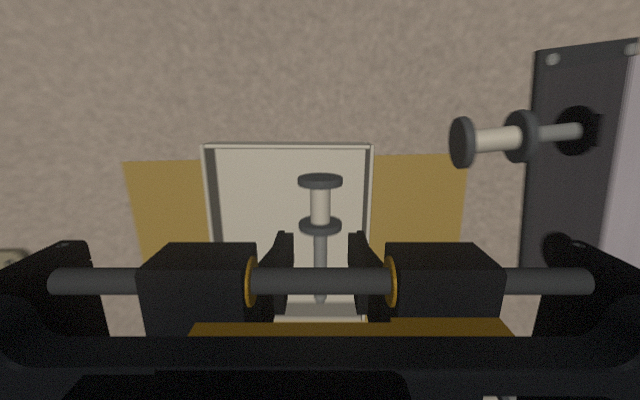

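```bash
python3 -m pendant '[{"translation":[1.6,0.5,0],"angular":[0,0,8.5],"hand":-0.4},{"translation":[1.6,0.5,0],"angular":[0,0,8.5],"hand":-0.4},{"translation":[1.6,0.5,0],"angular":[0,0,8.5],"hand":-0.4},{"translation":[1.6,0.5,0],"angular":[0,0,8.5],"hand":-0.4},{"translation":[1.6,0.5,0],"angular":[0,0,8.5],"hand":-0.4},{"translation":[1.6,0.5,0],"angular":[0,0,8.5],"hand":-0.4},{"translation":[1.6,0.5,0],"angular":[0,0,8.5],"hand":-0.4},{"translation":[1.6,0.5,0],"angular":[0,0,8.5],"hand":-0.4},{"translation":[1.6,0.5,0],"angular":[0,0,8.5],"hand":-0.4},{"translation":[1.6,0.5,0],"angular":[0,0,8.5],"hand":-0.4},{"translation":[1.6,0.4,0],"angular":[0,0,8.5],"hand":-0.4},{"translation":[1.2,0.3,-1.5],"angular":[0,0,3.3],"hand":-0.4},{"translation":[0,0,-1.5],"angular":[0,0,0],"hand":-0.4},{"translation":[0,0,0],"angular":[0,0,0],"hand":-0.4},{"translation":[0,0,0],"angular":[0,0,0],"hand":-0.4}]'
python3 - <<'E'
from q import *
C,im=snap('wrist'); p,Rm,s=tcp(); print(p,np.degrees(np.arctan2(Rm[1,2],Rm[0,2])),s['joint_positions'])
cv2.imwrite('pics/w11.png',cv2.resize(im[100:270,240:440,::-1],None,fx=4,fy=3.5,interpolation=cv2.INTER_CUBIC))
E
```

```text
time: 14.95
ee_pos: [0.6325, 0.2319, 0.1377]
eef_rot: [-0.033, 0.707, 0.032, 0.706]
ft_force: [-0.0, -0.4, -0.2]
width: 0.0264
[0.6329 0.2321 0.1387] 5.318198660461027 [-0.6424  0.522   0.3107  1.4619 -0.1655  1.1838  1.3556]
```

View pics/w11.png

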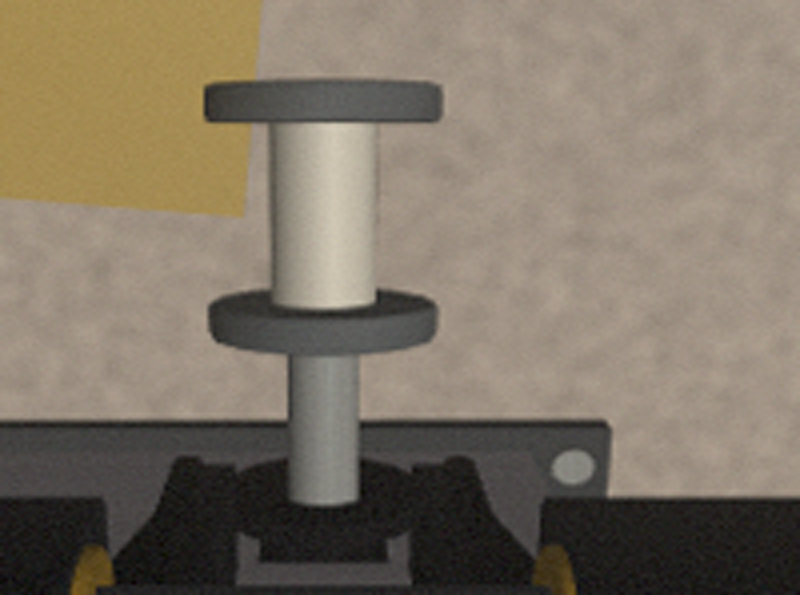

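```bash
python3 -m pendant '[{"translation":[0,0,-1.5],"angular":[0,0,0],"hand":-0.4},{"translation":[0,0,-3],"angular":[0,0,0],"hand":-0.4},{"translation":[0,0,-2],"angular":[0,0,0],"hand":-0.4},{"translation":[0,0,-0.9],"angular":[0,0,0],"hand":-0.4},{"translation":[0,0,0],"angular":[0,0,0],"hand":-0.4},{"translation":[0.4,0.04,0],"angular":[0,0,0],"hand":-0.4},{"translation":[0.4,0.04,0],"angular":[0,0,0],"hand":-0.4},{"translation":[0.2,0.02,0],"angular":[0,0,0],"hand":-0.4},{"translation":[0.2,0.02,0],"angular":[0,0,0],"hand":-0.4},{"translation":[0.2,0.02,0],"angular":[0,0,0],"hand":-0.4},{"translation":[0.2,0.02,0],"angular":[0,0,0],"hand":-0.4},{"translation":[0.2,0.02,0],"angular":[0,0,0],"hand":-0.4},{"translation":[0,0,0],"angular":[0,0,0],"hand":-0.4},{"translation":[0,0,0],"angular":[0,0,0],"hand":-0.4}]'
```

```text
time: 16.4
ee_pos: [0.6472, 0.2337, 0.0656]
eef_rot: [-0.033, 0.71, 0.033, 0.703]
ft_force: [-28.7, -5.5, 20.0]
width: 0.0263
```

```bash
python3 -m pendant '[{"translation":[0,0,0],"angular":[0,0,0],"hand":-1},{"translation":[0,0,0],"angular":[0,0,0],"hand":-1},{"translation":[0,0,0],"angular":[0,0,0],"hand":-1},{"translation":[-0.6,-0.06,0],"angular":[0,0,0],"hand":-1},{"translation":[-0.8,-0.08,0],"angular":[0,0,0],"hand":-1},{"translation":[-0.8,-0.08,0],"angular":[0,0,0],"hand":-1},{"translation":[-0.8,-0.08,0],"angular":[0,0,0],"hand":-1},{"translation":[0,0,0],"angular":[0,0,0],"hand":-1}]' 60
python3 - <<'E'
from q import *
C,_=snap('wrist','w12')
E
```

```text
time: 17.2
ee_pos: [0.62, 0.231, 0.0647]
eef_rot: [-0.033, 0.707, 0.033, 0.706]
ft_force: [-3.3, -1.6, -2.5]
width: 0.0123
```

View pics/w12.png

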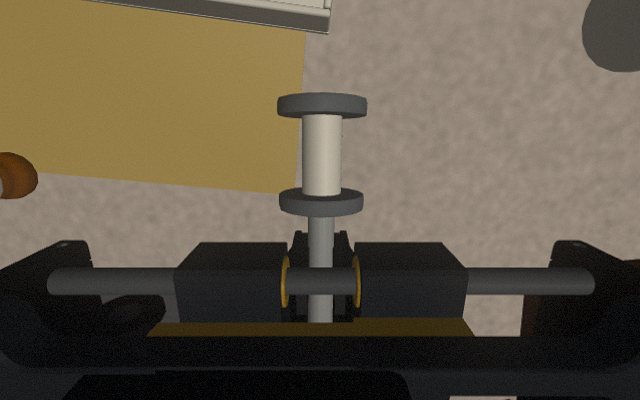

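```bash
python3 -m pendant '[{"translation":[0,0,0],"angular":[0,0,0],"hand":-0.2},{"translation":[0,0,0],"angular":[0,0,0],"hand":-0.2},{"translation":[0,0,2],"angular":[0,0,0],"hand":-0.2},{"translation":[0,0,4],"angular":[0,0,0],"hand":-0.2},{"translation":[-2.8,-0.3,0],"angular":[0,0,0],"hand":-0.2},{"translation":[-2.8,-0.27,0],"angular":[0,0,0],"hand":-0.2},{"translation":[0,0,0],"angular":[0,0,0],"hand":-0.2},{"translation":[0,0,-3],"angular":[0,0,0],"hand":-0.2},{"translation":[0,0,-3],"angular":[0,0,0],"hand":-0.2},{"translation":[0,0,-1.2],"angular":[0,0,0],"hand":-0.2},{"translation":[0,0,0],"angular":[0,0,0],"hand":-0.2}]' 30
python3 - <<'E'
from q import *
C,_=snap('wrist','w13')
E
```

```text
time: 18.35
ee_pos: [0.5651, 0.2248, 0.0513]
eef_rot: [-0.034, 0.707, 0.033, 0.706]
ft_force: [-0.7, 0.1, -0.8]
width: 0.0352
```

View pics/w13.png

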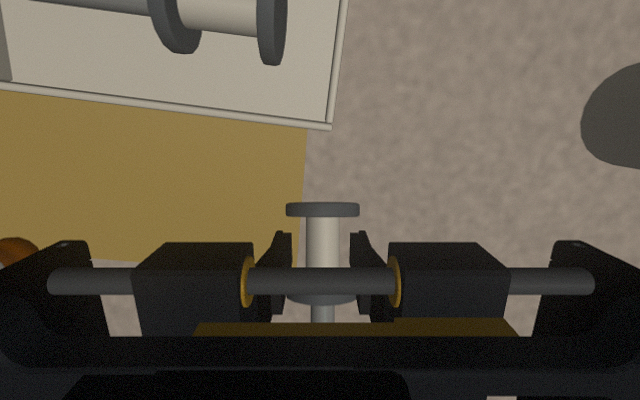

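```bash
python3 -m pendant '[{"translation":[0,0,0],"angular":[0,0,0],"hand":-1},{"translation":[0,0,0],"angular":[0,0,0],"hand":-1},{"translation":[0,0,0],"angular":[0,0,0],"hand":-1},{"translation":[-1,-0.1,0],"angular":[0,0,0],"hand":-1},{"translation":[-1.3,-0.13,0],"angular":[0,0,0],"hand":-1},{"translation":[-1.3,-0.13,0],"angular":[0,0,0],"hand":-1},{"translation":[-1.2,-0.12,0],"angular":[0,0,0],"hand":-1},{"translation":[0,0,2],"angular":[0,0,0],"hand":-1},{"translation":[0,0,4],"angular":[0,0,0],"hand":-1},{"translation":[0,0,4],"angular":[0,0,0],"hand":-1},{"translation":[0,0,3],"angular":[0,0,0],"hand":-1},{"translation":[0,0,0],"angular":[0,0,0],"hand":-1}]' 30
python3 - <<'E'
from q import *
C,im=snap('wrist','w14')
C,im=snap('scene'); cv2.imwrite('pics/s14.png',cv2.resize(im[100:280,220:440,::-1],None,fx=3.3,fy=3.3))
E
```

```text
time: 19.6
ee_pos: [0.5187, 0.2212, 0.1872]
eef_rot: [-0.032, 0.704, 0.034, 0.708]
ft_force: [1.2, -0.6, -0.6]
width: 0.0189
```

View pics/s14.png

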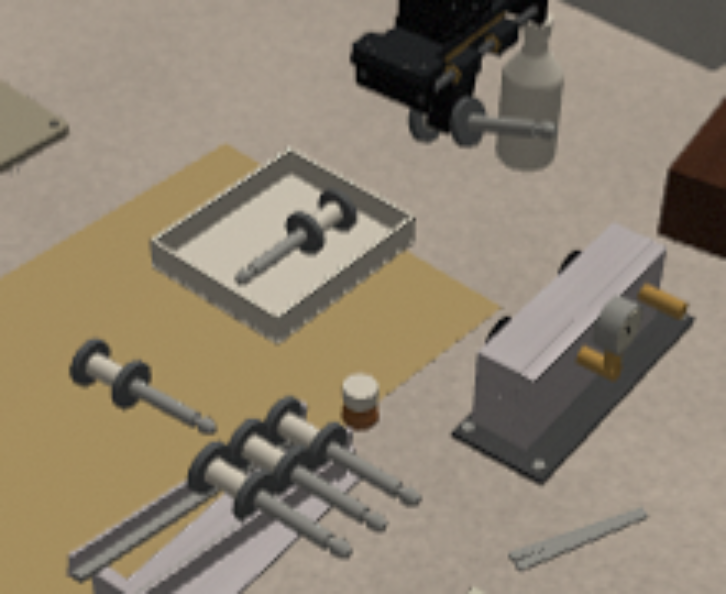

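View pics/w14.png

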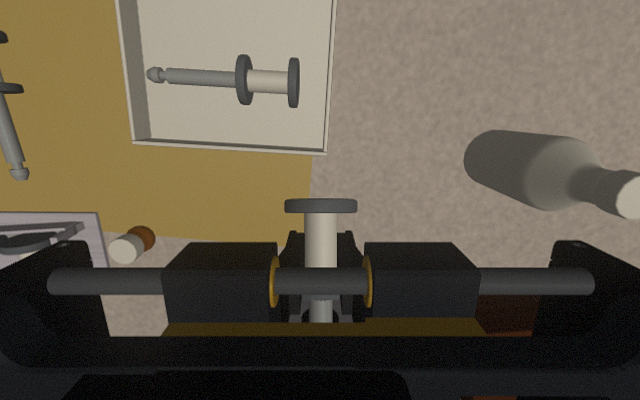

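```bash
python3 - <<'E'
from q import *
C=cam('wrist')
e=[at_z(C,rc,.034) for rc in [(141,132),(153,326)]]
print(e)
for rc,z in [((78,285),.026),((77,250),.026),((74,148),.026)]: print(at_z(C,rc,z))
f=lambda x,y:(100+y/3.3,220+x/3.3)
C=cam('scene')
for p in [(152,239),(279,324),(415,217),(290,151)]: print('sc',at_z(C,f(*p),.034))
print(r.read_state()['joint_positions'])
E
```

```text
[array([0.4823, 0.0375, 0.034 ]), array([0.4764, 0.2227, 0.034 ])]
[0.4121 0.1783 0.026 ]
[0.4143 0.1461 0.026 ]
[0.4206 0.0525 0.026 ]
sc [0.3319 0.0335 0.034 ]
sc [0.4971 0.0317 0.034 ]
sc [0.4851 0.2233 0.034 ]
sc [0.3295 0.216  0.034 ]
[-0.7576  0.2394  0.3168  1.7333 -0.0806  1.1807  1.2462]
```

```bash
python3 -m pendant '[{"translation":[-1.35,-0.48,0],"angular":[0,0,-8.4],"hand":-1},{"translation":[-1.35,-0.48,0],"angular":[0,0,-8.4],"hand":-1},{"translation":[-1.35,-0.48,0],"angular":[0,0,-8.4],"hand":-1},{"translation":[-1.35,-0.48,0],"angular":[0,0,-8.4],"hand":-1},{"translation":[-1.35,-0.48,0],"angular":[0,0,-8.4],"hand":-1},{"translation":[-1.35,-0.48,0],"angular":[0,0,-8.4],"hand":-1},{"translation":[-1.35,-0.48,0],"angular":[0,0,-8.4],"hand":-1},{"translation":[-1.35,-0.48,-1],"angular":[0,0,-8.4],"hand":-1},{"translation":[-1.35,-0.48,-1],"angular":[0,0,-8.4],"hand":-1},{"translation":[-1.35,-0.48,-1],"angular":[0,0,-8.4],"hand":-1},{"translation":[-1.35,-0.48,-1],"angular":[0,0,-8.4],"hand":-1},{"translation":[0,0,0],"angular":[0,0,0],"hand":-1},{"translation":[0,0,0],"angular":[0,0,0],"hand":-1}]'
python3 - <<'E'
from q import *
C,im=snap('wrist','w15'); p,Rm,s=tcp(); print(p,np.degrees(np.arctan2(Rm[1,2],Rm[0,2])),s['joint_positions'])
C,im=snap('scene'); cv2.imwrite('pics/s15.png',cv2.resize(im[100:280,220:440,::-1],None,fx=3.3,fy=3.3))
E
```

```text
time: 21.0
ee_pos: [0.3687, 0.1675, 0.1422]
eef_rot: [0.485, 0.514, -0.486, 0.514]
ft_force: [0.6, 0.6, -0.8]
width: 0.0191
[0.3692 0.1678 0.1426] -86.7741668953772 [-0.8787 -0.0813  0.3294  2.1486  0.0301  1.07   -0.5085]
```

View pics/w15.png

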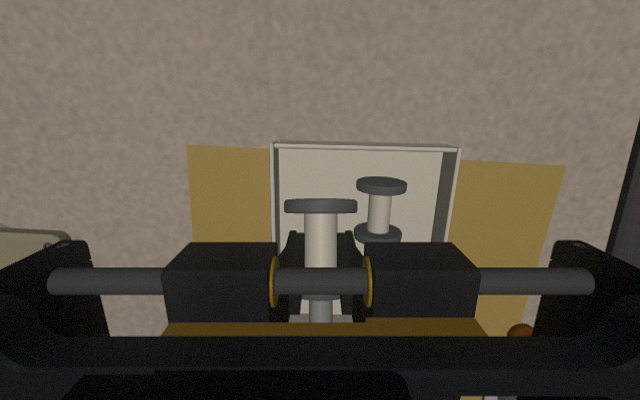

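View pics/s15.png

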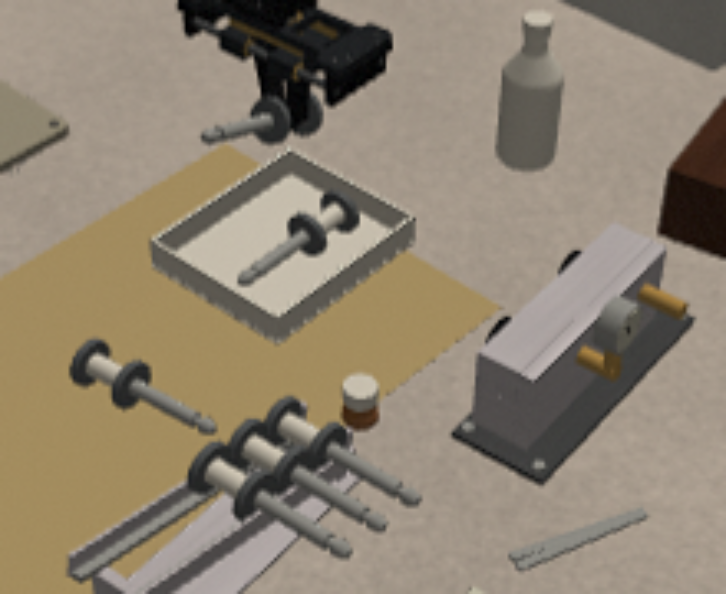

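```bash
python3 - <<'E'
from q import *
C=cam('wrist')
print([at_z(C,rc,.034) for rc in [(143,271),(148,458),(147,275),(152,446)]])
for rc,z in [((190,379),.026),((225,378),.026),((183,381.5),.026)]: print(at_z(C,rc,z))
E
```

```text
[array([0.3262, 0.2199, 0.034 ]), array([0.4805, 0.2243, 0.034 ]), array([0.3296, 0.2168, 0.034 ]), array([0.4712, 0.2205, 0.034 ])]
[0.4211 0.1831 0.026 ]
[0.4239 0.1499 0.026 ]
[0.4226 0.1896 0.026 ]
```

```bash
python3 -m pendant '[{"translation":[0,0,-3],"angular":[0,0,0],"hand":-1},{"translation":[0,0,-4],"angular":[0,0,0],"hand":-1},{"translation":[0,0,-2],"angular":[0,0,0],"hand":-1},{"translation":[0,0,-1],"angular":[0,0,0],"hand":-1},{"translation":[0,0,-0.4],"angular":[0,0,0],"hand":-1},{"translation":[0,0,0],"angular":[0,0,0],"hand":-1}]'
```

```text
time: 21.7
ee_pos: [0.3723, 0.1678, 0.0404]
eef_rot: [0.488, 0.512, -0.485, 0.514]
ft_force: [3.6, -7.1, 18.3]
width: 0.0192
```

```bash
python3 -m pendant '[{"translation":[-0.2,0,0.2],"angular":[0,0,0],"hand":-1},{"translation":[0,0,0],"angular":[0,0,0],"hand":-0.3},{"translation":[0,0,0],"angular":[0,0,0],"hand":-0.3},{"translation":[0,0,0],"angular":[0,0,0],"hand":-0.3},{"translation":[0,0,2],"angular":[0,0,0],"hand":-0.3},{"translation":[0,0,4],"angular":[0,0,0],"hand":-0.3},{"translation":[0,0,4],"angular":[0,0,0],"hand":-0.3},{"translation":[0,0,3],"angular":[0,0,0],"hand":-0.3}]'
python3 - <<'E'
from q import *
C,im=snap('scene'); cv2.imwrite('pics/s16.png',cv2.resize(im[100:280,220:440,::-1],None,fx=3.3,fy=3.3))
E
```

```text
time: 22.5
ee_pos: [0.3672, 0.1678, 0.1728]
eef_rot: [0.487, 0.513, -0.486, 0.513]
ft_force: [1.3, 0.3, -0.4]
width: 0.0306
```

View pics/s16.png

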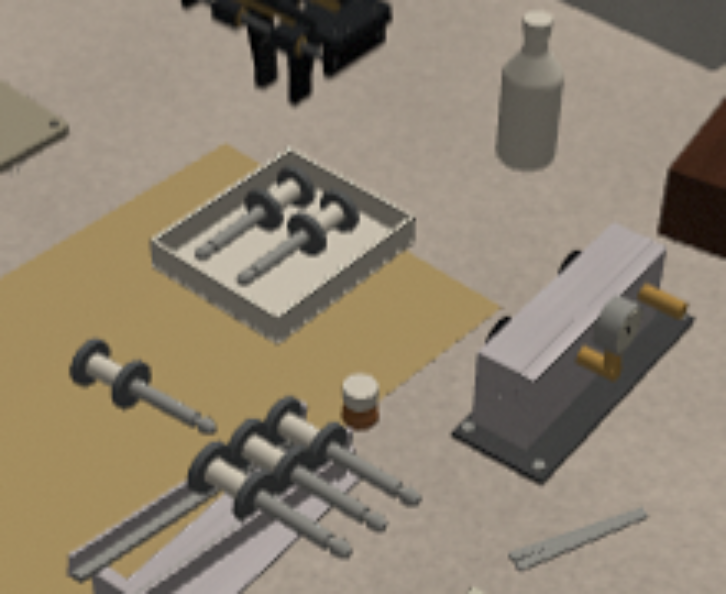

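```bash
python3 -m pendant '[{"translation":[2.27,-2.1,0],"angular":[0,0,8.3],"hand":-0.38},{"translation":[2.27,-2.1,0],"angular":[0,0,8.3],"hand":-0.38},{"translation":[2.27,-2.1,0],"angular":[0,0,8.3],"hand":-0.38},{"translation":[2.27,-2.1,0],"angular":[0,0,8.3],"hand":-0.38},{"translation":[2.27,-2.1,0],"angular":[0,0,8.3],"hand":-0.38},{"translation":[2.27,-2.1,0],"angular":[0,0,8.3],"hand":-0.38},{"translation":[2.27,-2.1,0],"angular":[0,0,8.3],"hand":-0.38},{"translation":[2.27,-2.1,0],"angular":[0,0,8.3],"hand":-0.38},{"translation":[2.27,-2.1,0],"angular":[0,0,8.3],"hand":-0.38},{"translation":[2.27,-2.1,0],"angular":[0,0,8.3],"hand":-0.38},{"translation":[2.27,-2.1,0],"angular":[0,0,8.3],"hand":-0.38},{"translation":[0,0,-2],"angular":[0,0,0],"hand":-0.38},{"translation":[0,0,0],"angular":[0,0,0],"hand":-0.38},{"translation":[0,0,0],"angular":[0,0,0],"hand":-0.38}]'
python3 - <<'E'
from q import *
C,im=snap('wrist','w17'); p,Rm,s=tcp(); print(p,np.degrees(np.arctan2(Rm[1,2],Rm[0,2])),s['joint_positions'])
E
```

```text
time: 23.95
ee_pos: [0.6128, -0.0596, 0.1501]
eef_rot: [-0.019, 0.708, 0.019, 0.706]
ft_force: [0.7, 0.7, 0.3]
width: 0.0272
[ 0.6132 -0.0595  0.1508] 3.086708907588423 [-0.4022  0.4155  0.543   1.6306 -0.2297  1.1603  1.8201]
```

View pics/w17.png

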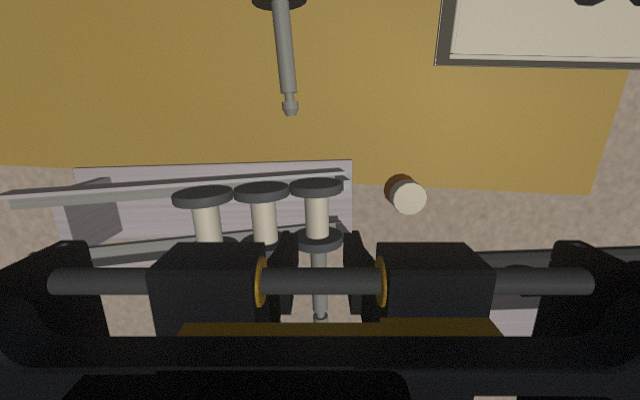

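```bash
python3 - <<'E'
from q import *
im=cv2.imread('pics/w17.png'); 
cv2.imwrite('pics/w17c.png',cv2.resize(im[155:330,160:360],None,fx=4,fy=3.4,interpolation=cv2.INTER_CUBIC))
E
```

```text
(no output)
```

View pics/w17c.png

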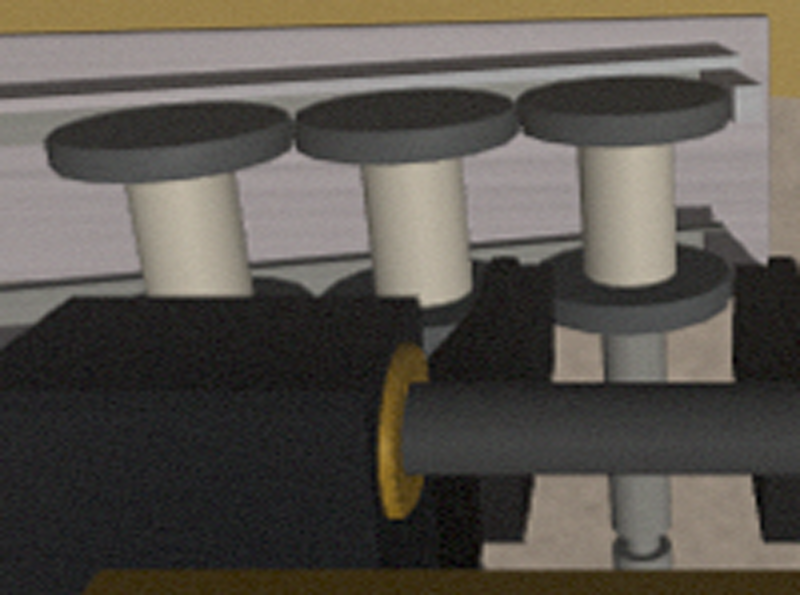

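```bash
python3 - <<'E'
from q import *
C=cam('wrist')
f=lambda x,y:(155+y/3.4,160+x/4)
P=[at_z(C,f(*p),z) for p,z in [((628,148),.055),((631,283),.055),((636,340),.052),((640,540),.052)]]
for p in P: print(p)
d=P[3]-P[0];print(np.degrees(np.arctan2(d[1],d[0])))
for p,z in [((182,180),.072),((414,163),.062)]: print(at_z(C,f(*p),z))
E
```

```text
[ 0.6034 -0.0624  0.055 ]
[ 0.6387 -0.06    0.055 ]
[ 0.6559 -0.058   0.052 ]
[ 0.7168 -0.0539  0.052 ]
4.283422371225749
[ 0.6105 -0.1477  0.072 ]
[ 0.6073 -0.105   0.062 ]
```

```bash
python3 -m pendant '[{"translation":[0.5,-0.2,-1],"angular":[0,0,1.2],"hand":-0.38},{"translation":[0,0,-3],"angular":[0,0,0],"hand":-0.38},{"translation":[0,0,-2.5],"angular":[0,0,0],"hand":-0.38},{"translation":[0,0,-1],"angular":[0,0,0],"hand":-0.38},{"translation":[0,0,0],"angular":[0,0,0],"hand":-0.38},{"translation":[0,0,0],"angular":[0,0,0],"hand":-0.38}]' 40
python3 - <<'E'
from q import *
C,im=snap('wrist','w18'); p,Rm,s=tcp(); print(p,np.degrees(np.arctan2(Rm[1,2],Rm[0,2])),Rm[:,0])
E
```

```text
time: 24.6
ee_pos: [0.619, -0.0622, 0.0766]
eef_rot: [-0.026, 0.706, 0.026, 0.707]
ft_force: [0.2, -0.1, 0.3]
width: 0.0271
[ 0.6192 -0.0622  0.077 ] 4.280064916284502 [ 0.0018  0.     -1.    ]
```

View pics/w18.png

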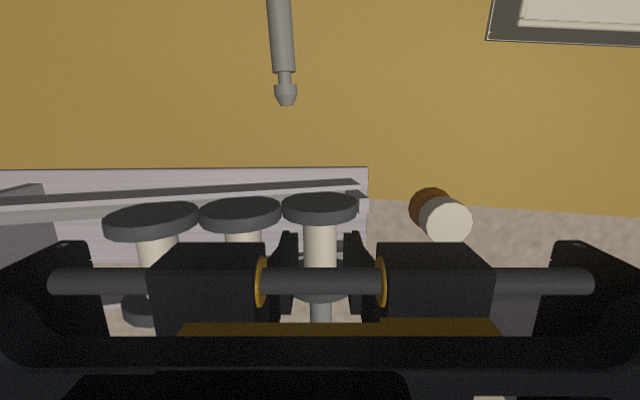

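```bash
python3 -m pendant '[{"translation":[0,0,-1.2],"angular":[0,0,0],"hand":-0.38},{"translation":[0,0,-0.6],"angular":[0,0,0],"hand":-0.38},{"translation":[0,0,0],"angular":[0,0,0],"hand":-0.38},{"translation":[0,0,0],"angular":[0,0,0],"hand":-1},{"translation":[0,0,0],"angular":[0,0,0],"hand":-1},{"translation":[0,0,0],"angular":[0,0,0],"hand":-1},{"translation":[0,0,0],"angular":[0,0,0],"hand":-1}]' 50
```

```text
time: 25.35
ee_pos: [0.6184, -0.0627, 0.0578]
eef_rot: [-0.026, 0.707, 0.026, 0.707]
ft_force: [-0.2, -2.6, -0.4]
width: 0.0188
```

```bash
python3 -m pendant '[{"translation":[0,0.2,1],"angular":[0,0,0],"hand":-1},{"translation":[0,0.4,2],"angular":[0,0,0],"hand":-1},{"translation":[0,0.6,3],"angular":[0,0,0],"hand":-1},{"translation":[0,0.6,3],"angular":[0,0,0],"hand":-1},{"translation":[-2,0,3],"angular":[0,0,0],"hand":-1},{"translation":[-2.3,2,0],"angular":[0,0,0.3],"hand":-1},{"translation":[-2.3,3,0],"angular":[0,0,0.4],"hand":-1},{"translation":[-2.2,3.5,0],"angular":[0,0,0.4],"hand":-1},{"translation":[0,3.5,0],"angular":[0,0,0.3],"hand":-1},{"translation":[0,3.5,0],"angular":[0,0,0],"hand":-1},{"translation":[0,0,-3],"angular":[0,0,0],"hand":-1},{"translation":[0,0,-3],"angular":[0,0,0],"hand":-1},{"translation":[0,0,0],"angular":[0,0,0],"hand":-1},{"translation":[0,0,0],"angular":[0,0,0],"hand":-1}]'
python3 - <<'E'
from q import *
C,im=snap('wrist','w19'); p,Rm,s=tcp(); print(p,np.degrees(np.arctan2(Rm[1,2],Rm[0,2])),Rm[:,0])
C,im=snap('scene'); cv2.imwrite('pics/s19.png',cv2.resize(im[100:280,220:440,::-1],None,fx=3.3,fy=3.3))
E
```

```text
time: 26.75
ee_pos: [0.5304, 0.1109, 0.1185]
eef_rot: [-0.035, 0.706, 0.035, 0.706]
ft_force: [0.9, 0.3, -0.3]
width: 0.0187
[0.531  0.1109 0.1192] 5.640294178792509 [ 0.0011  0.0006 -1.    ]
```

View pics/s19.png

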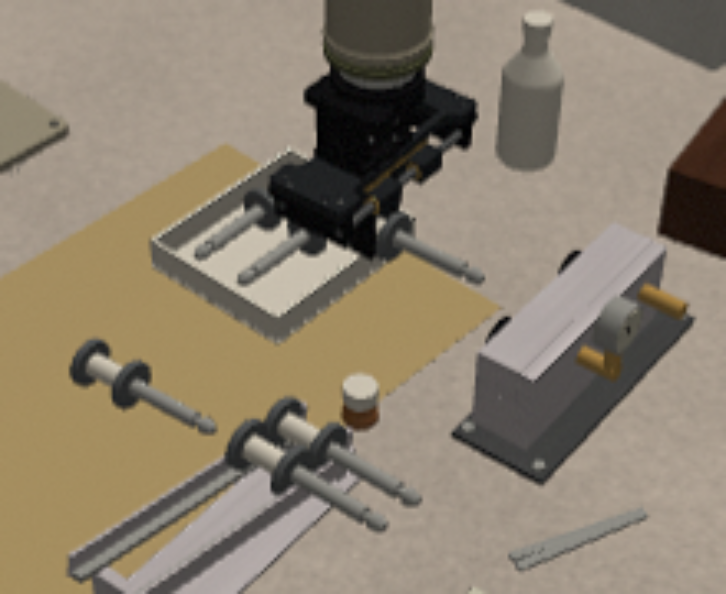

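View pics/w19.png

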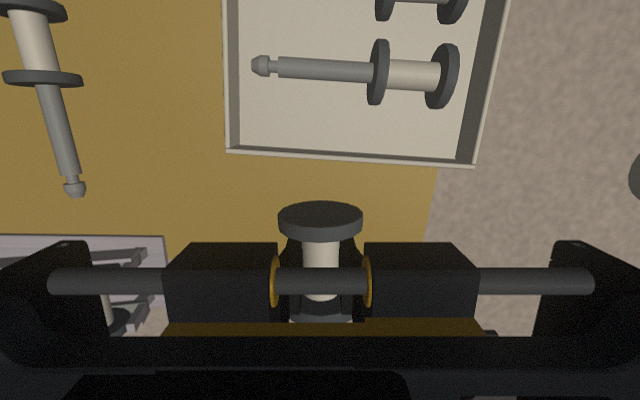

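```bash
python3 - <<'E'
from q import *
C=cam('scene'); p,Rm,s=tcp()
o=p+Rm[:,0]*.0058; ax=np.array([np.cos(np.radians(5.64)),np.sin(np.radians(5.64)),0])
for pit in [-6,-3,0,3,6]:
    a=ax*np.cos(np.radians(pit))+np.array([0,0,np.sin(np.radians(pit))])
    q=proj(C,[o+a*.027,o+a*.113]); print(pit,(q-[100,220])*3.3)
print(r.mark_of('scene','new_1_tip')[:4], r.mark_of('scene','stock_1')[:4])
C,im=snap('scene'); cv2.imwrite('pics/s19z.png',cv2.resize(im[150:200,325:385,::-1],None,fx=12,fy=12,interpolation=cv2.INTER_CUBIC))
q=proj(C,[o+ax*.027,o+ax*.113]);print((q-[150,325])*12)
E
```

```text
-6 [[242.8706 396.9753]
 [292.099  480.4593]]
-3 [[241.6359 397.1266]
 [286.947  481.3561]]
0 [[240.3615 397.2074]
 [281.597  481.9464]]
3 [[239.0509 397.2172]
 [276.0634 482.2255]]
6 [[237.7076 397.156 ]
 [270.3618 482.19  ]]
[] [{'point': [169.7, 333.6], 'confidence': 0.74}, {'point': [235.9, 300.0], 'confidence': 0.67}]
[[274.0419 184.3904]
 [423.989  492.5322]]
```

View pics/s19z.png

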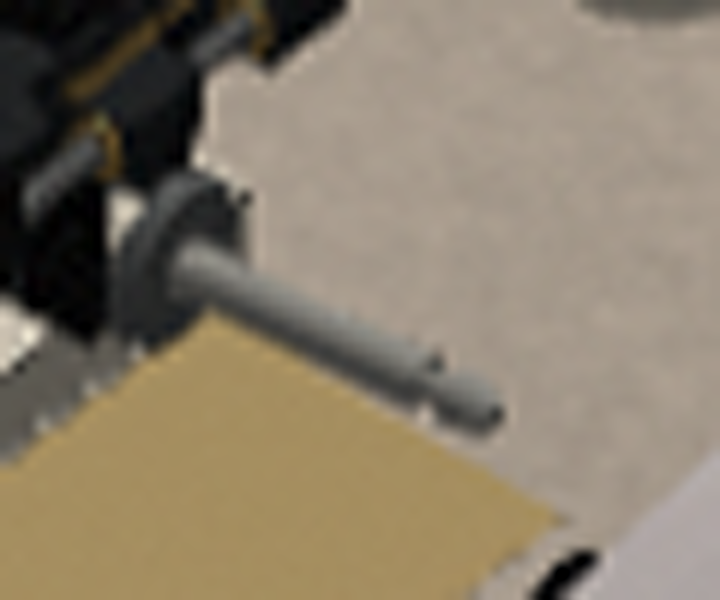

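```bash
python3 -m pendant '[{"translation":[0,0.1,-2.5],"angular":[0,0,0],"hand":-1},{"translation":[0,0,-2],"angular":[0,0,0],"hand":-1},{"translation":[0,0,-0.7],"angular":[0,0,0],"hand":-1},{"translation":[0,0,0],"angular":[0,0,0],"hand":-1},{"translation":[0,0,0],"angular":[0,0,0],"hand":-1}]' 60
python3 - <<'E'
from q import *
p,Rm,s=tcp(); print(p,np.degrees(np.arctan2(Rm[1,2],Rm[0,2])),Rm[:,0])
C,im=snap('scene'); cv2.imwrite('pics/s20.png',cv2.resize(im[170:220,335:395,::-1],None,fx=12,fy=12,interpolation=cv2.INTER_CUBIC))
C,im=snap('wrist','w20')
E
```

```text
time: 27.5
ee_pos: [0.531, 0.1119, 0.0666]
eef_rot: [-0.035, 0.706, 0.035, 0.707]
ft_force: [0.1, -0.5, -0.9]
width: 0.0184
[0.531  0.1119 0.0666] 5.65186224520121 [ 0.0009  0.0004 -1.    ]
```

View pics/s20.png

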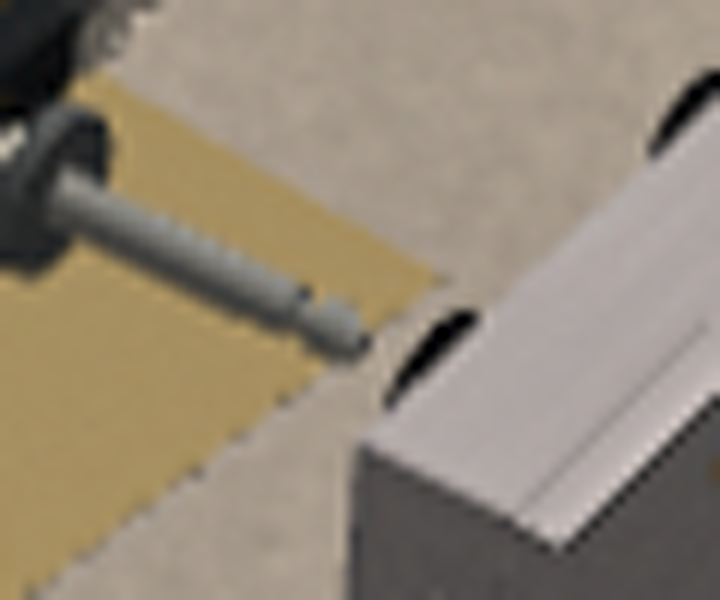

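View pics/w20.png

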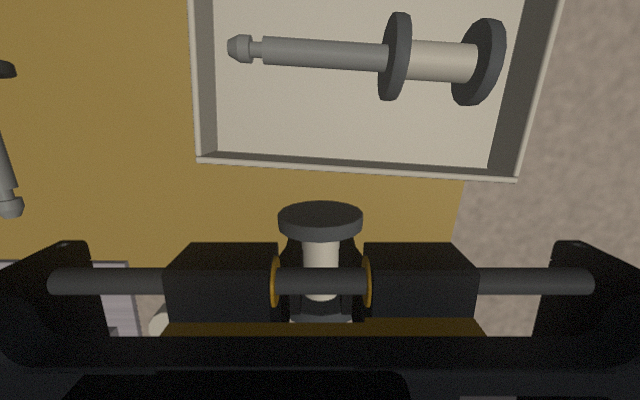

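```bash
python3 -m pendant '[{"translation":[0.5,0.05,-0.08],"angular":[0,0,0],"hand":-1},{"translation":[0.5,0.05,0],"angular":[0,0,0],"hand":-1},{"translation":[0.4,0.04,0],"angular":[0,0,0],"hand":-1},{"translation":[0.2,0.02,0],"angular":[0,0,0],"hand":-1},{"translation":[0.2,0.02,0],"angular":[0,0,0],"hand":-1},{"translation":[0.2,0.02,0],"angular":[0,0,0],"hand":-1},{"translation":[0.2,0.02,0],"angular":[0,0,0],"hand":-1},{"translation":[0.2,0.02,0],"angular":[0,0,0],"hand":-1},{"translation":[0.2,0.02,0],"angular":[0,0,0],"hand":-1}]'
```

```text
time: 28.5
ee_pos: [0.5565, 0.1145, 0.0648]
eef_rot: [-0.035, 0.706, 0.035, 0.706]
ft_force: [-0.1, -0.7, -1.2]
width: 0.0184
```

```bash
python3 -m pendant '[{"translation":[0.2,0.02,0],"angular":[0,0,0],"hand":-1},{"translation":[0.2,0.02,0],"angular":[0,0,0],"hand":-1},{"translation":[0.2,0.02,0],"angular":[0,0,0],"hand":-1},{"translation":[0.2,0.02,0],"angular":[0,0,0],"hand":-1},{"translation":[0.2,0.02,0],"angular":[0,0,0],"hand":-1}]'
```

```text
time: 29.0
ee_pos: [0.5665, 0.1155, 0.0648]
eef_rot: [-0.035, 0.706, 0.035, 0.706]
ft_force: [-0.2, 0.7, -0.5]
width: 0.0181
```

```bash
python3 -m pendant '[{"translation":[0.2,0.02,0.08],"angular":[0,0,0],"hand":-1},{"translation":[0.2,0.02,0],"angular":[0,0,0],"hand":-1},{"translation":[0.2,0.02,0],"angular":[0,0,0],"hand":-1},{"translation":[0.2,0.02,0],"angular":[0,0,0],"hand":-1},{"translation":[0.2,0.02,0],"angular":[0,0,0],"hand":-1},{"translation":[0.2,0.02,0],"angular":[0,0,0],"hand":-1},{"translation":[0.2,0.02,0],"angular":[0,0,0],"hand":-1}]'
```

```text
time: 29.7
ee_pos: [0.5804, 0.1165, 0.0655]
eef_rot: [-0.035, 0.706, 0.035, 0.706]
ft_force: [-0.7, -1.5, -0.6]
width: 0.0183
```

```bash
python3 -m pendant '[{"translation":[0.2,0.02,0],"angular":[0,0,0],"hand":-1},{"translation":[0.2,0.02,0],"angular":[0,0,0],"hand":-1},{"translation":[0.2,0.02,0],"angular":[0,0,0],"hand":-1},{"translation":[0.2,0.02,0],"angular":[0,0,0],"hand":-1}]'
```

```text
time: 30.1
ee_pos: [0.5882, 0.1174, 0.0654]
eef_rot: [-0.035, 0.707, 0.035, 0.706]
ft_force: [-4.4, -2.2, -0.2]
width: 0.0185
```

```bash
python3 -m pendant '[{"translation":[0.2,0.02,0],"angular":[0,0,0],"hand":-1},{"translation":[0.2,0.02,0],"angular":[0,0,0],"hand":-1},{"translation":[0.2,0.02,0],"angular":[0,0,0],"hand":-1},{"translation":[0.2,0.02,0],"angular":[0,0,0],"hand":-1},{"translation":[0.2,0.02,0],"angular":[0,0,0],"hand":-1}]'
```

```text
time: 30.6
ee_pos: [0.5973, 0.1184, 0.0649]
eef_rot: [-0.035, 0.707, 0.035, 0.705]
ft_force: [-3.6, -0.9, -0.8]
width: 0.0185
```

```bash
python3 -m pendant '[{"translation":[0.2,0.02,0],"angular":[0,0,0],"hand":-1},{"translation":[0.2,0.02,0],"angular":[0,0,0],"hand":-1}]'
```

```text
time: 30.8
ee_pos: [0.6023, 0.1189, 0.0655]
eef_rot: [-0.035, 0.706, 0.035, 0.706]
ft_force: [-11.1, -3.1, -0.5]
width: 0.0184
```

```bash
python3 -m pendant '[{"translation":[0.1,0.01,0],"angular":[0,0,0],"hand":-1},{"translation":[0.1,0.01,0],"angular":[0,0,0],"hand":-1}]'
```

```text
time: 31.0
ee_pos: [0.6024, 0.1189, 0.0646]
eef_rot: [-0.035, 0.708, 0.035, 0.704]
ft_force: [-12.0, -3.1, 0.4]
width: 0.0183
```

```bash
python3 -m pendant '[{"translation":[0.2,0.02,0],"angular":[0,0,0],"hand":-1},{"translation":[0,0,0],"angular":[0,0,0],"hand":-1},{"translation":[0,0,0],"angular":[0,0,0],"hand":-1}]'
python3 - <<'E'
from q import *
C,im=snap('scene'); cv2.imwrite('pics/s21.png',cv2.resize(im[165:215,345:405,::-1],None,fx=12,fy=12,interpolation=cv2.INTER_CUBIC))
C,im=snap('wrist','w21')
E
```

```text
time: 31.3
ee_pos: [0.6026, 0.1189, 0.0637]
eef_rot: [-0.035, 0.71, 0.035, 0.703]
ft_force: [-14.9, -3.8, 0.5]
width: 0.0184
```

View pics/s21.png

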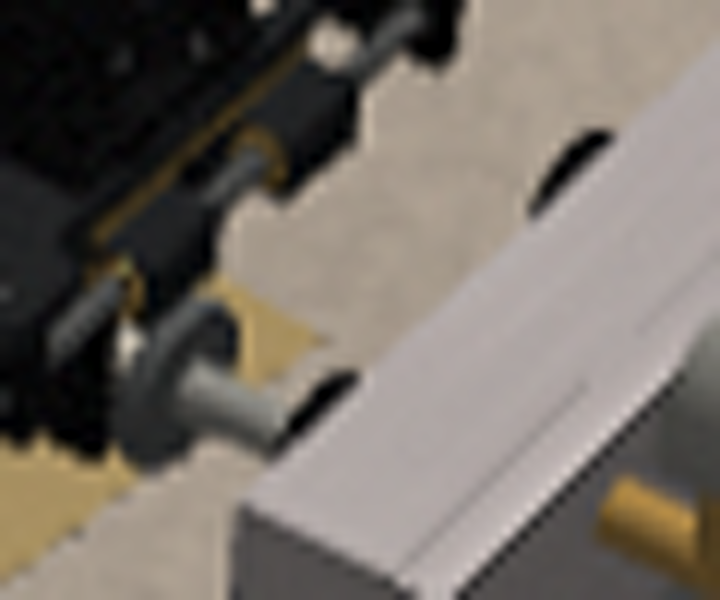

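```bash
python3 -m pendant '[{"translation":[-0.3,-0.03,0],"angular":[0,0,0],"hand":-1},{"translation":[-0.3,-0.03,0],"angular":[0,0,0],"hand":-1},{"translation":[-0.3,-0.03,0],"angular":[0,0,0],"hand":-1},{"translation":[0,0,0],"angular":[0,0,0],"hand":-1},{"translation":[0,0,0],"angular":[0,0,0],"hand":-1}]'
```

```text
time: 31.9
ee_pos: [0.6008, 0.1189, 0.0673]
eef_rot: [-0.035, 0.703, 0.035, 0.709]
ft_force: [10.7, -1.0, -2.5]
width: 0.0184
```

```bash
python3 -m pendant '[{"translation":[-0.3,-0.03,0],"angular":[0,0,0],"hand":-1},{"translation":[0,0,0],"angular":[0,0,0],"hand":-1}]'
```

```text
time: 32.1
ee_pos: [0.6004, 0.1188, 0.0685]
eef_rot: [-0.034, 0.701, 0.035, 0.711]
ft_force: [20.4, 0.3, -5.4]
width: 0.0188
```

```bash
python3 -m pendant '[{"translation":[0.5,0.05,0],"angular":[0,0,0],"hand":-1},{"translation":[0,0,0],"angular":[0,0,0],"hand":-0.3},{"translation":[0,0,0],"angular":[0,0,0],"hand":-0.3},{"translation":[0,0,0],"angular":[0,0,0],"hand":-0.3},{"translation":[0,0,2],"angular":[0,0,0],"hand":-0.3},{"translation":[0,0,4],"angular":[0,0,0],"hand":-0.38},{"translation":[0,0,4],"angular":[0,0,0],"hand":-0.38},{"translation":[0,0,0],"angular":[0,0,0],"hand":-0.38}]'
python3 - <<'E'
from q import *
C,im=snap('scene'); cv2.imwrite('pics/s22.png',cv2.resize(im[130:280,220:440,::-1],None,fx=3.6,fy=3.6))
cv2.imwrite('pics/s22z.png',cv2.resize(im[165:215,345:405,::-1],None,fx=12,fy=12,interpolation=cv2.INTER_CUBIC))
C,im=snap('wrist','w22')
E
```

```text
time: 32.9
ee_pos: [0.602, 0.1193, 0.1714]
eef_rot: [-0.034, 0.703, 0.036, 0.709]
ft_force: [0.4, 0.1, -0.8]
width: 0.0269
```

View pics/s22.png

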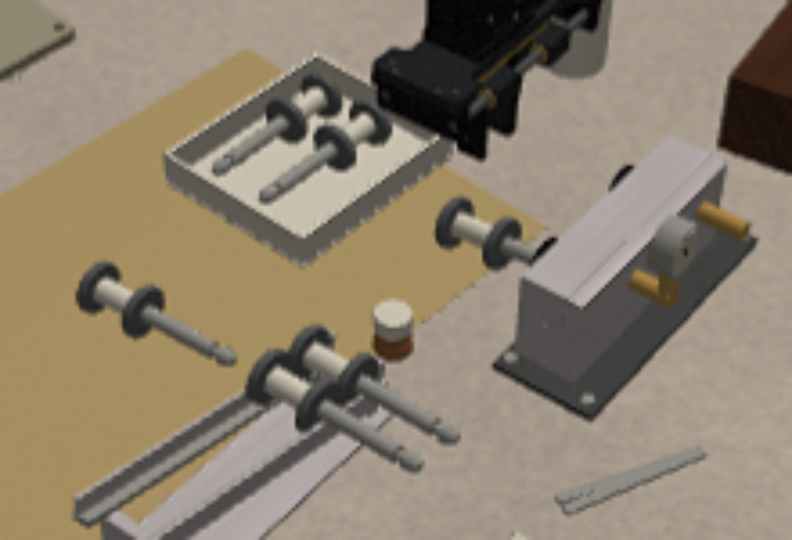

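View pics/w22.png

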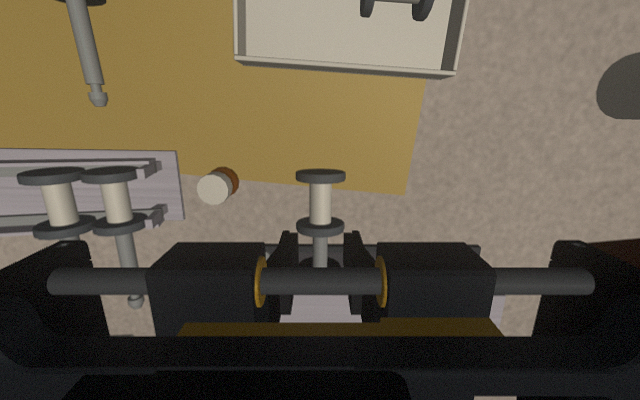

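```bash
python3 -m pendant '[{"translation":[0.4,-4.5,0],"angular":[0,0,-0.4],"hand":-0.38},{"translation":[0.4,-4.5,0],"angular":[0,0,-0.4],"hand":-0.38},{"translation":[0.4,-4.5,0],"angular":[0,0,-0.3],"hand":-0.38},{"translation":[0.4,-4.5,0],"angular":[0,0,-0.3],"hand":-0.38},{"translation":[0,-0.2,-2],"angular":[0,0,0],"hand":-0.38},{"translation":[0,0,-4],"angular":[0,0,0],"hand":-0.38},{"translation":[0,0,-3],"angular":[0,0,0],"hand":-0.38},{"translation":[0,0,0],"angular":[0,0,0],"hand":-0.38},{"translation":[0,0,0],"angular":[0,0,0],"hand":-0.38}]'
python3 - <<'E'
from q import *
C,im=snap('wrist','w23'); p,Rm,s=tcp(); print(p,np.degrees(np.arctan2(Rm[1,2],Rm[0,2])),Rm[:,0])
E
```

```text
time: 33.9
ee_pos: [0.6148, -0.0632, 0.0752]
eef_rot: [-0.026, 0.707, 0.026, 0.706]
ft_force: [0.8, -0.1, -0.2]
width: 0.027
[ 0.6157 -0.0634  0.0765] 4.2692070957564106 [ 0.0003 -0.0002 -1.    ]
```

View pics/w23.png

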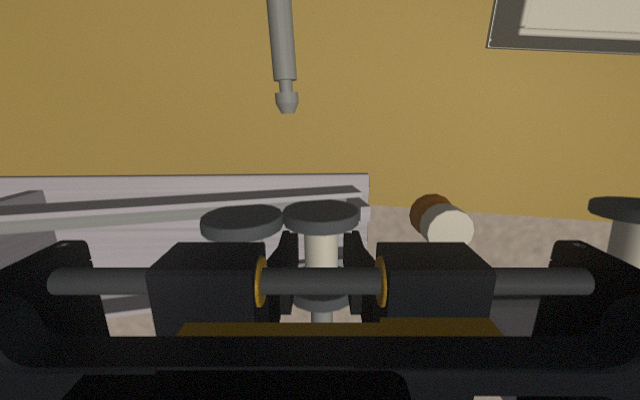

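```bash
python3 -m pendant '[{"translation":[0.3,0.05,-1],"angular":[0,0,0],"hand":-0.38},{"translation":[0,0,-0.85],"angular":[0,0,0],"hand":-0.38},{"translation":[0,0,0],"angular":[0,0,0],"hand":-0.38},{"translation":[0,0,0],"angular":[0,0,0],"hand":-1},{"translation":[0,0,0],"angular":[0,0,0],"hand":-1},{"translation":[0,0,0],"angular":[0,0,0],"hand":-1},{"translation":[0,0,0],"angular":[0,0,0],"hand":-1}]' 50
```

```text
time: 34.65
ee_pos: [0.6185, -0.0628, 0.0573]
eef_rot: [-0.026, 0.707, 0.026, 0.707]
ft_force: [0.2, 0.7, -0.5]
width: 0.0188
```

```bash
python3 -m pendant '[{"translation":[0,0.2,1],"angular":[0,0,0],"hand":-1},{"translation":[0,0.4,2],"angular":[0,0,0],"hand":-1},{"translation":[0,0.6,3],"angular":[0,0,0],"hand":-1},{"translation":[0,0.6,3],"angular":[0,0,0],"hand":-1},{"translation":[-2,1,3],"angular":[0,0,0],"hand":-1},{"translation":[-2.3,3,0],"angular":[0,0,0.3],"hand":-1},{"translation":[-2.3,4,0],"angular":[0,0,0.4],"hand":-1},{"translation":[-2.2,4,0],"angular":[0,0,0.4],"hand":-1},{"translation":[-1.1,4.5,0],"angular":[0,0,0.3],"hand":-1},{"translation":[0,4.5,0],"angular":[0,0,0],"hand":-1},{"translation":[0,4.5,0],"angular":[0,0,0],"hand":-1},{"translation":[0,1.1,-2],"angular":[0,0,0],"hand":-1},{"translation":[0,0,-4],"angular":[0,0,0],"hand":-1},{"translation":[0,0,0],"angular":[0,0,0],"hand":-1},{"translation":[0,0,0],"angular":[0,0,0],"hand":-1}]' 60
python3 - <<'E'
from q import *
p,Rm,s=tcp(); print(p,np.degrees(np.arctan2(Rm[1,2],Rm[0,2])),Rm[:,0])
C,im=snap('scene'); cv2.imwrite('pics/s24.png',cv2.resize(im[130:280,220:440,::-1],None,fx=3.6,fy=3.6))
E
```

```text
time: 36.15
ee_pos: [0.5193, 0.2206, 0.1179]
eef_rot: [-0.035, 0.707, 0.034, 0.706]
ft_force: [0.0, 0.2, 0.7]
width: 0.0186
[0.5193 0.2206 0.1179] 5.617196223240679 [-0.0009 -0.0008 -1.    ]
```

View pics/s24.png

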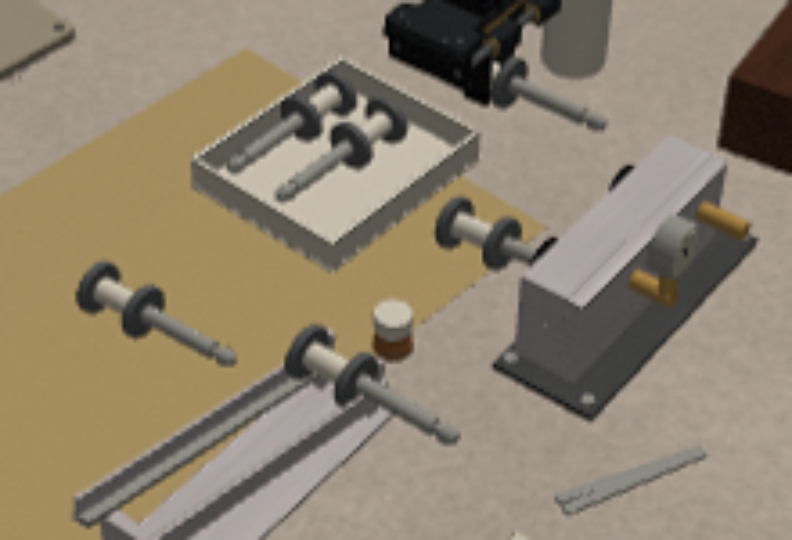

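```bash
python3 - <<'E'
from q import *
C=cam('scene')
g=lambda x,y:(130+y/3.6,220+x/3.6)
for p in [(193,162),(334,254),(479,138),(342,61)]: print(at_z(C,g(*p),.034))
C,im=snap('wrist','w24')
E
```

```text
[0.3573 0.041  0.034 ]
[0.5211 0.0408 0.034 ]
[0.5095 0.2292 0.034 ]
[0.3505 0.2272 0.034 ]
```

View pics/w24.png

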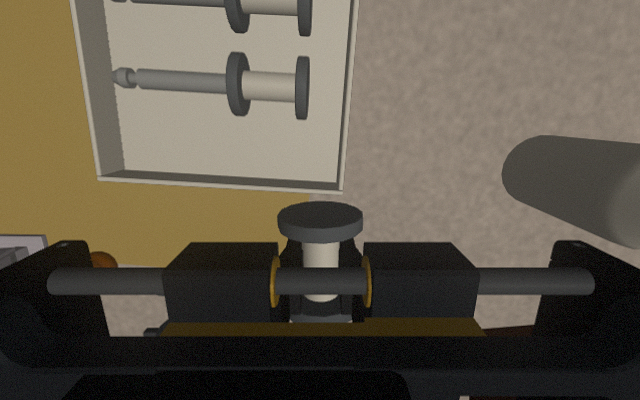

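```bash
python3 -m pendant '[{"translation":[1.2,0.16,0],"angular":[0,0,0],"hand":-1},{"translation":[0,0,-2.5],"angular":[0,0,0],"hand":-1},{"translation":[0,0,-2],"angular":[0,0,0],"hand":-1},{"translation":[0,0,-0.75],"angular":[0,0,0],"hand":-1},{"translation":[0,0,0],"angular":[0,0,0],"hand":-1},{"translation":[0,0,0],"angular":[0,0,0],"hand":-1}]'
python3 - <<'E'
from q import *
p,Rm,s=tcp(); print(p,np.degrees(np.arctan2(Rm[1,2],Rm[0,2])),Rm[:,0])
C,im=snap('scene'); cv2.imwrite('pics/s25.png',cv2.resize(im[150:200,355:415,::-1],None,fx=12,fy=12,interpolation=cv2.INTER_CUBIC))
E
```

```text
time: 36.85
ee_pos: [0.5322, 0.2231, 0.0661]
eef_rot: [-0.034, 0.706, 0.035, 0.707]
ft_force: [-0.4, -0.1, -1.1]
width: 0.0188
[0.5322 0.2231 0.0661] 5.646033413791837 [ 0.0015  0.001  -1.    ]
```

View pics/s25.png

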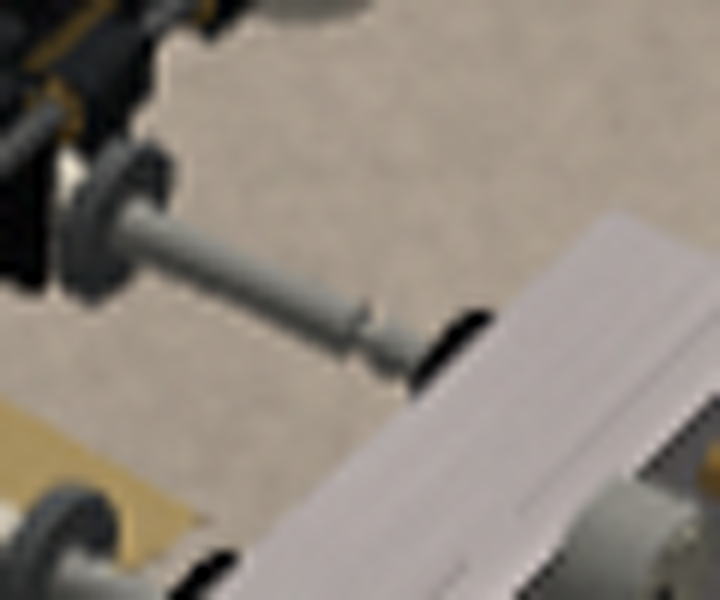

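```bash
python3 -m pendant '[{"translation":[0.2,-0.02,-0.04],"angular":[0,0,0],"hand":-1},{"translation":[0.2,0,0],"angular":[0,0,0],"hand":-1},{"translation":[0.2,0.02,0],"angular":[0,0,0],"hand":-1},{"translation":[0.2,0.02,0],"angular":[0,0,0],"hand":-1},{"translation":[0.2,0.02,0],"angular":[0,0,0],"hand":-1},{"translation":[0.2,0.02,0],"angular":[0,0,0],"hand":-1},{"translation":[0.2,0.02,0],"angular":[0,0,0],"hand":-1},{"translation":[0.2,0.02,0],"angular":[0,0,0],"hand":-1}]'
```

```text
time: 37.7
ee_pos: [0.5475, 0.2238, 0.0641]
eef_rot: [-0.035, 0.706, 0.035, 0.706]
ft_force: [0.1, -0.9, -0.9]
width: 0.0181
```

```bash
python3 -m pendant '[{"translation":[0.2,0.02,0],"angular":[0,0,0],"hand":-1},{"translation":[0.2,0.02,0],"angular":[0,0,0],"hand":-1},{"translation":[0.2,0.02,0],"angular":[0,0,0],"hand":-1},{"translation":[0.2,0.02,0],"angular":[0,0,0],"hand":-1},{"translation":[0.2,0.02,0],"angular":[0,0,0],"hand":-1}]'
```

```text
time: 38.2
ee_pos: [0.5575, 0.2248, 0.0642]
eef_rot: [-0.035, 0.706, 0.035, 0.706]
ft_force: [-0.8, 0.2, -1.0]
width: 0.0178
```

```bash
python3 -m pendant '[{"translation":[0.2,0.02,0],"angular":[0,0,0],"hand":-1},{"translation":[0.2,0.02,0],"angular":[0,0,0],"hand":-1},{"translation":[0.2,0.02,0],"angular":[0,0,0],"hand":-1},{"translation":[0.2,0.02,0],"angular":[0,0,0],"hand":-1},{"translation":[0.2,0.02,0],"angular":[0,0,0],"hand":-1}]'
```

```text
time: 38.7
ee_pos: [0.5671, 0.2256, 0.064]
eef_rot: [-0.035, 0.707, 0.035, 0.706]
ft_force: [-1.2, 0.3, -1.7]
width: 0.0186
```

```bash
python3 -m pendant '[{"translation":[0.2,0.02,0.08],"angular":[0,0,0],"hand":-1},{"translation":[0.2,0.02,0],"angular":[0,0,0],"hand":-1},{"translation":[0.2,0.02,0],"angular":[0,0,0],"hand":-1},{"translation":[0.2,0.02,0],"angular":[0,0,0],"hand":-1},{"translation":[0.2,0.02,0],"angular":[0,0,0],"hand":-1},{"translation":[0.2,0.02,0],"angular":[0,0,0],"hand":-1}]'
```

```text
time: 39.3
ee_pos: [0.5785, 0.2269, 0.0646]
eef_rot: [-0.035, 0.707, 0.035, 0.705]
ft_force: [-6.9, -2.3, 0.7]
width: 0.0183
```

```bash
python3 -m pendant '[{"translation":[0.2,0.02,0],"angular":[0,0,0],"hand":-1},{"translation":[0.2,0.02,0],"angular":[0,0,0],"hand":-1},{"translation":[0.2,0.02,0],"angular":[0,0,0],"hand":-1},{"translation":[0.2,0.02,0],"angular":[0,0,0],"hand":-1},{"translation":[0.2,0.02,0],"angular":[0,0,0],"hand":-1}]'
```

```text
time: 39.8
ee_pos: [0.5892, 0.228, 0.0648]
eef_rot: [-0.035, 0.707, 0.035, 0.706]
ft_force: [-2.4, -1.9, 0.4]
width: 0.0186
```

```bash
python3 -m pendant '[{"translation":[0.2,0.02,0],"angular":[0,0,0],"hand":-1},{"translation":[0.2,0.02,0],"angular":[0,0,0],"hand":-1}]'
```

```text
time: 40.0
ee_pos: [0.5919, 0.2283, 0.0643]
eef_rot: [-0.035, 0.708, 0.035, 0.705]
ft_force: [-12.1, -2.5, -0.3]
width: 0.0184
```

Same signature as the first. Press a little more, then a pull test.

```bash
python3 -m pendant '[{"translation":[0.2,0.02,0],"angular":[0,0,0],"hand":-1},{"translation":[0.1,0.01,0],"angular":[0,0,0],"hand":-1},{"translation":[0,0,0],"angular":[0,0,0],"hand":-1}]'
python3 -m pendant '[{"translation":[-0.3,-0.03,0],"angular":[0,0,0],"hand":-1},{"translation":[-0.3,-0.03,0],"angular":[0,0,0],"hand":-1},{"translation":[-0.3,-0.03,0],"angular":[0,0,0],"hand":-1},{"translation":[-0.2,-0.02,0],"angular":[0,0,0],"hand":-1},{"translation":[0,0,0],"angular":[0,0,0],"hand":-1}]'
```

```text
time: 40.3
ee_pos: [0.592, 0.2283, 0.063]
eef_rot: [-0.036, 0.71, 0.035, 0.703]
ft_force: [-19.8, -3.1, 1.5]
width: 0.0182
time: 40.8
ee_pos: [0.5901, 0.228, 0.0673]
eef_rot: [-0.034, 0.702, 0.035, 0.71]
ft_force: [15.4, 1.4, -4.1]
width: 0.0186
```

```bash
python3 -m pendant '[{"translation":[0.5,0.05,0],"angular":[0,0,0],"hand":-1},{"translation":[0,0,0],"angular":[0,0,0],"hand":-0.3},{"translation":[0,0,0],"angular":[0,0,0],"hand":-0.3},{"translation":[0,0,0],"angular":[0,0,0],"hand":-0.3},{"translation":[0,0,2],"angular":[0,0,0],"hand":-0.3},{"translation":[0,0,4],"angular":[0,0,0],"hand":-0.3},{"translation":[0,0,4],"angular":[0,0,0],"hand":-0.3},{"translation":[-0.6,-4.5,1],"angular":[0,0,0],"hand":-0.3},{"translation":[-0.6,-4.5,1],"angular":[0,0,0],"hand":-0.3},{"translation":[-0.6,-4.5,1],"angular":[0,0,0],"hand":-0.3},{"translation":[-0.6,-4.5,1],"angular":[0,0,0],"hand":-0.3},{"translation":[-0.6,-4.5,1],"angular":[0,0,0],"hand":-0.3},{"translation":[-0.6,-4.5,0],"angular":[0,0,0],"hand":-0.3},{"translation":[-0.6,-4.5,0],"angular":[0,0,0],"hand":-0.3},{"translation":[0,0,0],"angular":[0,0,0],"hand":-0.3},{"translation":[0,0,0],"angular":[0,0,0],"hand":-0.3}]' 20
python3 - <<'E'
from q import *
C,im=snap('wrist','w26'); p,Rm,s=tcp(); print(p,np.degrees(np.arctan2(Rm[1,2],Rm[0,2])),Rm[:,0],s['joint_positions'])
for n in ['new_1','new_1_tip']:
  for d in r.mark_of('wrist',n): print(n,d,at_z(C,d['point'],.022))
C,im=snap('scene'); cv2.imwrite('pics/s26.png',cv2.resize(im[130:280,220:440,::-1],None,fx=3.6,fy=3.6))
E
```

```text
time: 42.4
ee_pos: [0.5482, -0.0878, 0.2152]
eef_rot: [-0.034, 0.706, 0.034, 0.706]
ft_force: [0.9, 0.7, 0.4]
width: 0.0306
[ 0.5485 -0.0862  0.215 ] 5.674081867480817 [ 0.      0.0006 -1.    ] [-0.4144  0.2111  0.5613  1.7208 -0.1187  1.2435  1.845 ]
new_1 {'point': [67.8, 317.7], 'confidence': 0.66} [ 0.427  -0.1017  0.022 ]
```

View pics/w26.png

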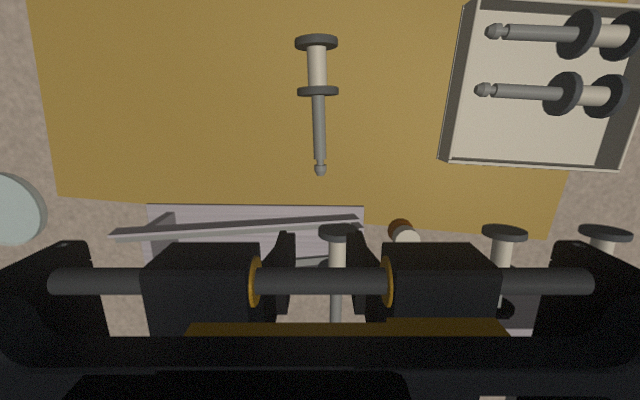

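View pics/s26.png

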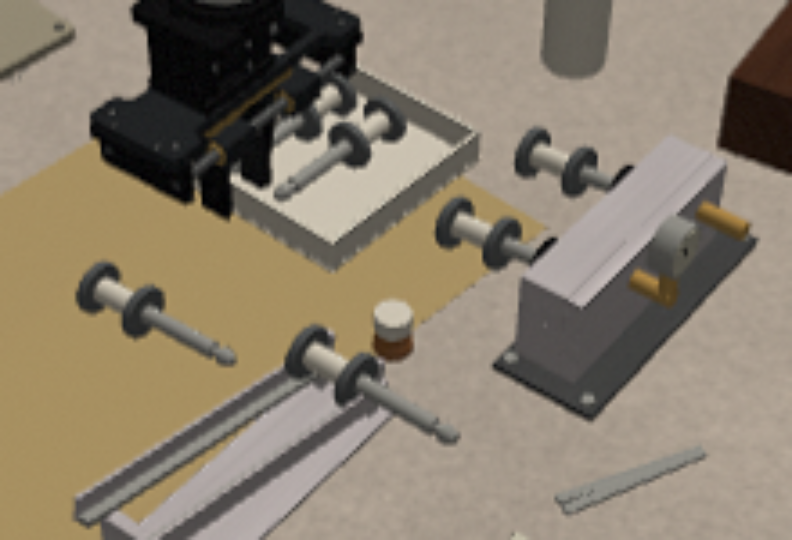

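```bash
python3 - <<'E'
from q import *
C=cam('wrist')
P=[at_z(C,rc,z) for rc,z in [((47,317),.024),((86,317.7),.024),((97,318.5),.022),((160,320.3),.022)]]
for p in P: print(p)
d=P[3]-P[0];print(np.degrees(np.arctan2(d[1],d[0])))
E
```

```text
[ 0.4086 -0.1022  0.024 ]
[ 0.445  -0.0979  0.024 ]
[ 0.4556 -0.0961  0.022 ]
[ 0.5219 -0.0874  0.022 ]
7.444713529640705
```

```bash
python3 -m pendant '[{"translation":[-3.4,-0.4,-2],"angular":[0,0,0.6],"hand":-0.2},{"translation":[-3.4,-0.4,-3],"angular":[0,0,0.6],"hand":-0.2},{"translation":[-3.4,-0.3,-3],"angular":[0,0,0.6],"hand":-0.2},{"translation":[0,0,0],"angular":[0,0,0],"hand":-0.2},{"translation":[0,0,0],"angular":[0,0,0],"hand":-0.2},{"translation":[0,0,0],"angular":[0,0,0],"hand":-0.2}]' 20
python3 - <<'E'
from q import *
C,im=snap('wrist'); p,Rm,s=tcp(); print(p,np.degrees(np.arctan2(Rm[1,2],Rm[0,2])),Rm[:,0])
cv2.imwrite('pics/w27.png',cv2.resize(im[100:260,220:420,::-1],None,fx=4,fy=3.75,interpolation=cv2.INTER_CUBIC))
E
```

```text
time: 43.2
ee_pos: [0.448, -0.0973, 0.136]
eef_rot: [-0.047, 0.705, 0.046, 0.706]
ft_force: [0.7, 0.4, -0.0]
width: 0.0347
[ 0.4481 -0.0974  0.1361] 7.53094899488074 [ 0.002  -0.0004 -1.    ]
```

View pics/w27.png

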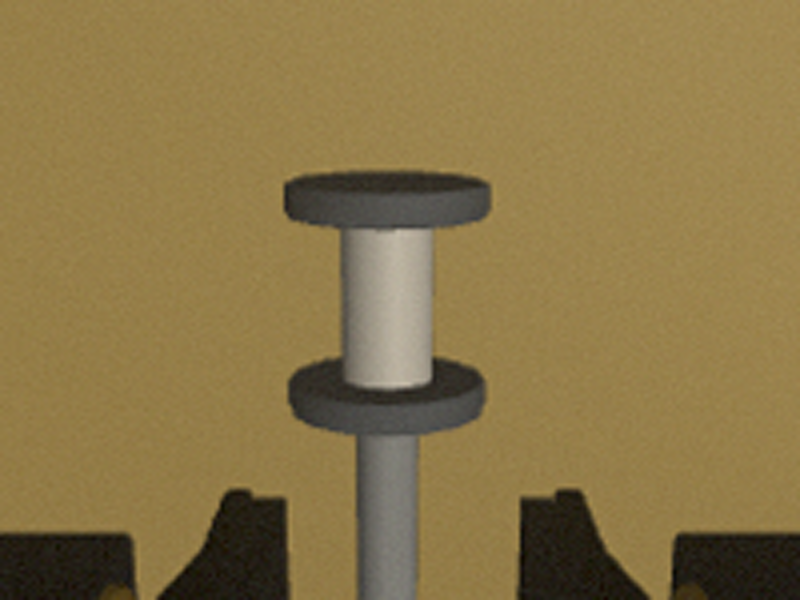

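```bash
python3 - <<'E'
from q import *
C=cam('wrist')
f=lambda x,y:(100+y/3.75,220+x/4)
for y in (195,226,403,433): print(at_z(C,f(387.5,y),.044))
P=[at_z(C,f(x,y),z) for x,y,z in [(387.5,230,.03),(388,384,.03),(388,440,.026),(388,590,.026)]]
for p in P: print(p)
E
```

```text
[ 0.4006 -0.1061  0.044 ]
[ 0.407  -0.1053  0.044 ]
[ 0.4453 -0.1004  0.044 ]
[ 0.4521 -0.0995  0.044 ]
[ 0.41   -0.1051  0.03  ]
[ 0.4452 -0.1004  0.03  ]
[ 0.4602 -0.0985  0.026 ]
[ 0.4993 -0.0935  0.026 ]
```

```bash
python3 -m pendant '[{"translation":[-2.2,-0.5,-1],"angular":[0,0,0],"hand":-0.2},{"translation":[0,0,-4],"angular":[0,0,0],"hand":-0.2},{"translation":[0,0,-3.5],"angular":[0,0,0],"hand":-0.2},{"translation":[0,0,-1],"angular":[0,0,0],"hand":-0.2},{"translation":[0,0,0],"angular":[0,0,0],"hand":-0.2},{"translation":[0,0,0],"angular":[0,0,0],"hand":-0.2}]' 20
python3 - <<'E'
from q import *
C,im=snap('wrist','w28'); p,Rm,s=tcp(); print(p)
E
```

```text
time: 43.85
ee_pos: [0.4257, -0.103, 0.0413]
eef_rot: [-0.046, 0.705, 0.046, 0.706]
ft_force: [0.1, -1.0, 0.4]
width: 0.035
[ 0.4258 -0.103   0.0415]
```

View pics/w28.png

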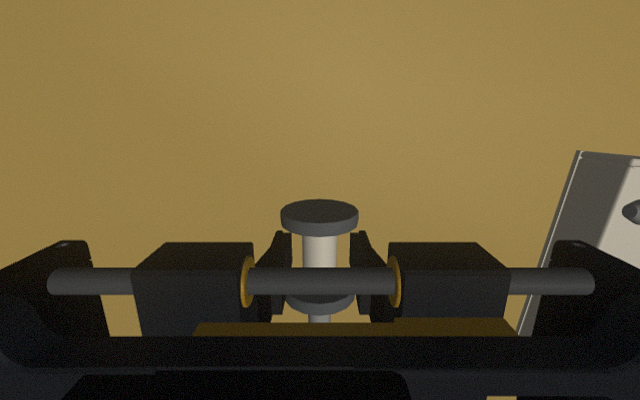

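```bash
python3 -m pendant '[{"translation":[0,0,-1.1],"angular":[0,0,0],"hand":-0.2},{"translation":[0,0,0],"angular":[0,0,0],"hand":-0.2},{"translation":[0,0,0],"angular":[0,0,0],"hand":-1},{"translation":[0,0,0],"angular":[0,0,0],"hand":-1},{"translation":[0,0,0],"angular":[0,0,0],"hand":-1},{"translation":[0,0,0],"angular":[0,0,0],"hand":-1},{"translation":[0,0,2],"angular":[0,0,0],"hand":-1},{"translation":[0,0,4],"angular":[0,0,0],"hand":-1},{"translation":[0,0,4],"angular":[0,0,0],"hand":-1},{"translation":[0,0,3],"angular":[0,0,0],"hand":-1},{"translation":[0,0,2],"angular":[0,0,0],"hand":-1},{"translation":[0,0,0],"angular":[0,0,0],"hand":-1},{"translation":[0,0,0],"angular":[0,0,0],"hand":-1}]' 25
python3 - <<'E'
from q import *
C,im=snap('wrist','w29'); p,Rm,s=tcp(); print(p,s['width'],np.degrees(np.arctan2(Rm[1,2],Rm[0,2])))
a=cv2.imread('pics/w19.png')[190:310,250:390]; b=im[190:310,250:390,::-1]
cv2.imwrite('pics/cmp.png',cv2.resize(np.hstack([a,b]),None,fx=2.8,fy=4,interpolation=cv2.INTER_CUBIC))
E
```

```text
time: 45.2
ee_pos: [0.4242, -0.1027, 0.1787]
eef_rot: [-0.046, 0.706, 0.046, 0.706]
ft_force: [-0.1, 0.5, -0.3]
width: 0.0193
[ 0.4238 -0.1028  0.1781] 0.019140280483944026 7.469194685796943
```

View pics/cmp.png

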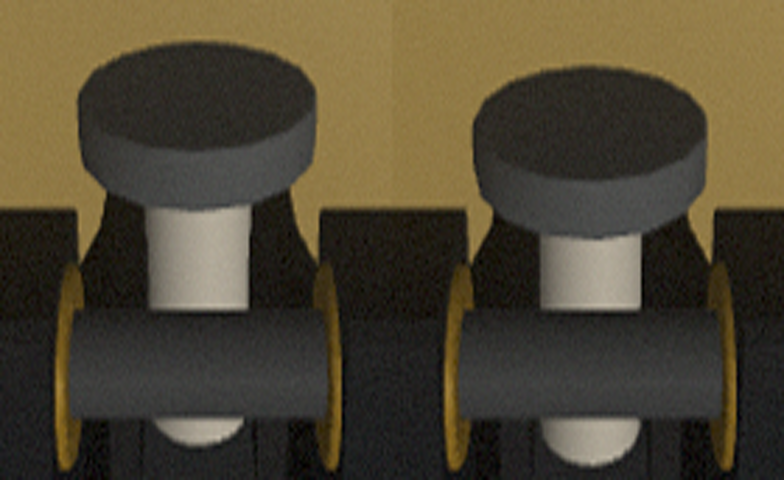

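```bash
python3 - <<'E'
from q import *
st={'ee_pos':np.zeros(3),'eef_rot':R.from_matrix([[0,0,1],[0,1,0],[-1,0,0]]).as_quat()}
C=cam('wrist',st)
z=-.0058+.022
for zz,rr in [(z,(227.5,242.0)),(z-.0025,(234.75,249.2)),(z,(234.75,249.2))]:
  for row in rr: print(round(zz,4),at_z(C,(row,320.5),zz))
l=(78/2.8,316/2.8,(474)/2.8-140,707/2.8-140);print(l)
E
```

```text
0.0162 [-0.029   0.0003  0.0162]
0.0162 [-0.0221  0.0003  0.0162]
0.0137 [-0.0245  0.0003  0.0137]
0.0137 [-0.0173  0.0003  0.0137]
0.0162 [-0.0255  0.0003  0.0162]
0.0162 [-0.0185  0.0003  0.0162]
(27.857142857142858, 112.85714285714286, 29.285714285714306, 112.50000000000003)
```

```bash
python3 -m pendant '[{"translation":[3.9,-0.2,0],"angular":[0,0,-0.8],"hand":-1},{"translation":[3.9,-0.2,0],"angular":[0,0,-0.8],"hand":-1},{"translation":[3.9,-0.2,0],"angular":[0,0,-0.8],"hand":-1},{"translation":[3.9,-0.2,0],"angular":[0,0,-0.8],"hand":-1},{"translation":[3.9,-0.3,0],"angular":[0,0,0],"hand":-1},{"translation":[0,0,-3],"angular":[0,0,0],"hand":-1},{"translation":[0,0,-2],"angular":[0,0,0],"hand":-1},{"translation":[0,0,0],"angular":[0,0,0],"hand":-1},{"translation":[0,0,0],"angular":[0,0,0],"hand":-1}]' 25
python3 - <<'E'
from q import *
C,im=snap('wrist','w30'); p,Rm,s=tcp(); print(p,s['width'],np.degrees(np.arctan2(Rm[1,2],Rm[0,2])))
C,im=snap('scene'); cv2.imwrite('pics/s30.png',cv2.resize(im[180:280,240:370,::-1],None,fx=6,fy=6,interpolation=cv2.INTER_CUBIC))
E
```

```text
time: 46.15
ee_pos: [0.6187, -0.1141, 0.1283]
eef_rot: [-0.026, 0.707, 0.026, 0.706]
ft_force: [1.0, -0.5, -0.4]
width: 0.0192
[ 0.6193 -0.1141  0.1293] 0.019424836526160782 4.248471844682633
```

View pics/w30.png

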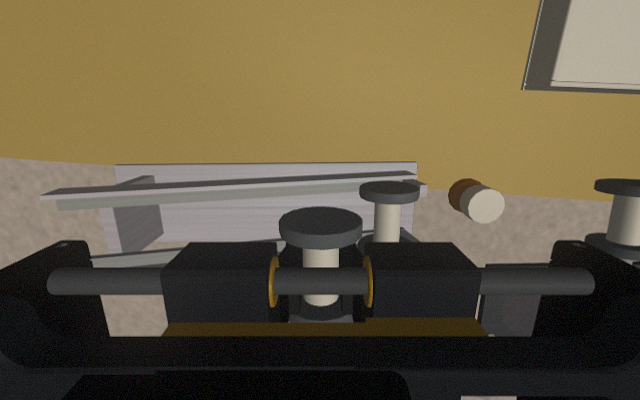

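View pics/s30.png

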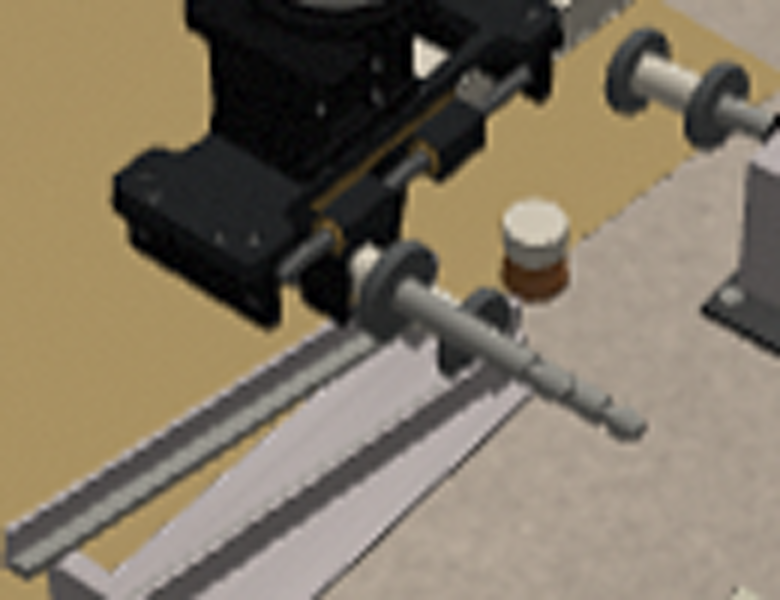

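```bash
python3 -m pendant '[{"translation":[-0.05,0.03,-2],"angular":[0,0,0],"hand":-1},{"translation":[0,0,-2],"angular":[0,0,0],"hand":-1},{"translation":[0,0,-1],"angular":[0,0,0],"hand":-1},{"translation":[0,0,-0.4],"angular":[0,0,0],"hand":-1},{"translation":[0,0,0],"angular":[0,0,0],"hand":-1},{"translation":[0,0,0],"angular":[0,0,0],"hand":-1}]'
python3 - <<'E'
from q import *
C,im=snap('wrist','w31'); p,Rm,s=tcp(); print(p,s['width'],s['ft_force'])
C,im=snap('scene'); cv2.imwrite('pics/s31.png',cv2.resize(im[180:280,240:370,::-1],None,fx=6,fy=6,interpolation=cv2.INTER_CUBIC))
E
```

```text
time: 46.85
ee_pos: [0.6194, -0.1137, 0.076]
eef_rot: [-0.026, 0.706, 0.026, 0.707]
ft_force: [0.2, -0.9, -0.4]
width: 0.0191
[ 0.6195 -0.1138  0.0761] 0.019039995033920804 [0.3885 0.1697 0.4462]
```

View pics/w31.png

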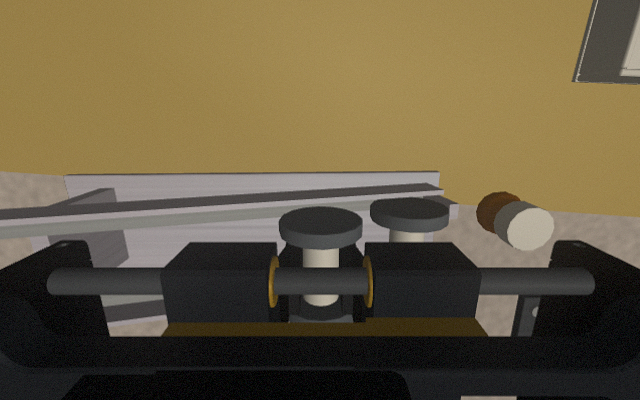

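View pics/s31.png

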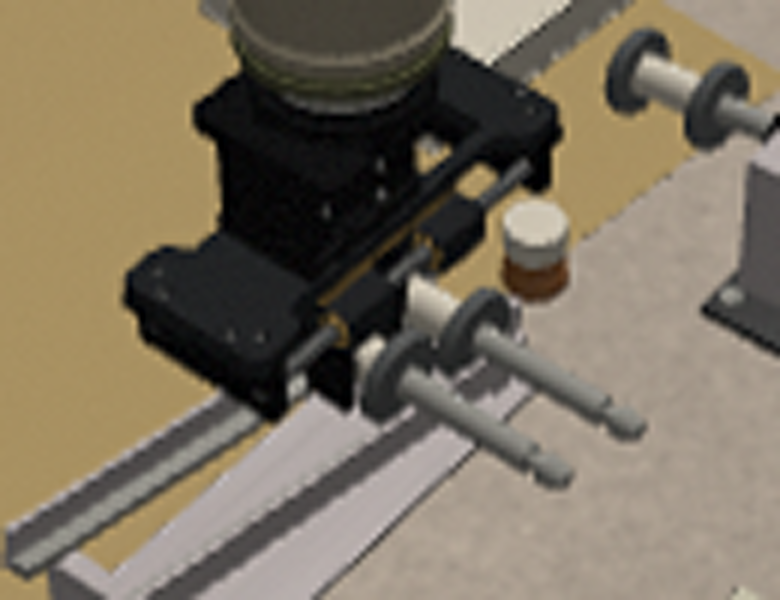

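```bash
python3 - <<'E'
from q import *
im=cv2.imread('pics/w31.png')
cv2.imwrite('pics/w31c.png',cv2.resize(im[175:265,260:470],None,fx=3.8,fy=6,interpolation=cv2.INTER_CUBIC))
E
```

```text
(no output)
```

View pics/w31c.png

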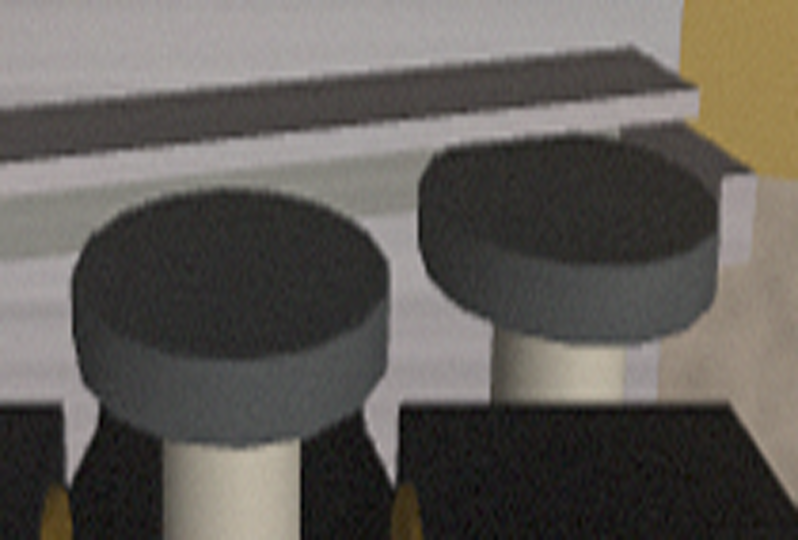

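```bash
python3 - <<'E'
from q import *
C=cam('wrist'); f=lambda x,y:(175+y/6,260+x/3.8)
xl=np.array([.9972,.075,0])
for x,y,z in [(235,358,.0896),(235,445,.0896),(235,358,.0875),(600,264,.074),(600,342,.074)]:
    P=at_z(C,f(x,y),z); print(P,P@xl)
E
```

```text
[ 0.5949 -0.1146  0.0896] 0.5846148806996823
[ 0.602  -0.114   0.0896] 0.5917977451039117
[ 0.5958 -0.1145  0.0875] 0.5855145307022024
[ 0.5895 -0.0666  0.074 ] 0.5828892204883692
[ 0.5965 -0.0655  0.074 ] 0.5899031722423855
```

```bash
python3 -m pendant '[{"translation":[-0.15,0,-0.2],"angular":[0,0,0],"hand":-1},{"translation":[0,0,-0.2],"angular":[0,0,0],"hand":-1},{"translation":[0,0,0],"angular":[0,0,0],"hand":-1},{"translation":[0,0,0],"angular":[0,0,0],"hand":-1}]'
```

```text
time: 47.35
ee_pos: [0.6173, -0.1136, 0.0709]
eef_rot: [-0.026, 0.707, 0.026, 0.706]
ft_force: [-0.3, 1.0, -1.0]
width: 0.0193
```

```bash
python3 -m pendant '[{"translation":[0,0,-0.15],"angular":[0,0,0],"hand":-1},{"translation":[0,0,0],"angular":[0,0,0],"hand":-1},{"translation":[0,0,0],"angular":[0,0,0],"hand":-1}]'
```

```text
time: 47.65
ee_pos: [0.6176, -0.1136, 0.0699]
eef_rot: [-0.026, 0.707, 0.026, 0.707]
ft_force: [-1.9, 1.0, 5.8]
width: 0.0189
```

Contact (6 N up). Release.

```bash
python3 -m pendant '[{"translation":[0,0,0],"angular":[0,0,0],"hand":-0.35},{"translation":[0,0,0],"angular":[0,0,0],"hand":-0.3},{"translation":[0,0,0],"angular":[0,0,0],"hand":-0.3},{"translation":[0,0,0],"angular":[0,0,0],"hand":-0.3},{"translation":[0,0.1,0.5],"angular":[0,0,0],"hand":-0.3},{"translation":[0,0.1,1],"angular":[0,0,0],"hand":-0.3},{"translation":[0,0.2,2],"angular":[0,0,0],"hand":-0.3},{"translation":[0,0.3,3],"angular":[0,0,0],"hand":-0.3},{"translation":[0,0,4],"angular":[0,0,0],"hand":-0.3},{"translation":[0,0,4],"angular":[0,0,0],"hand":-0.3},{"translation":[0,0,0],"angular":[0,0,0],"hand":-0.3},{"translation":[0,0,0],"angular":[0,0,0],"hand":-0.3}]'
python3 - <<'E'
from q import *
C,im=snap('wrist','w32'); p,Rm,s=tcp(); print(p,s['width'],s['ft_force'])
C,im=snap('scene'); cv2.imwrite('pics/s32.png',cv2.resize(im[130:280,220:440,::-1],None,fx=3.6,fy=3.6))
E
```

```text
time: 48.85
ee_pos: [0.6178, -0.1067, 0.2161]
eef_rot: [-0.026, 0.706, 0.026, 0.707]
ft_force: [-0.3, 0.6, -1.0]
width: 0.0306
[ 0.6172 -0.1064  0.2147] 0.030864765902500722 [-0.2231  0.183  -1.2247]
```

View pics/w32.png

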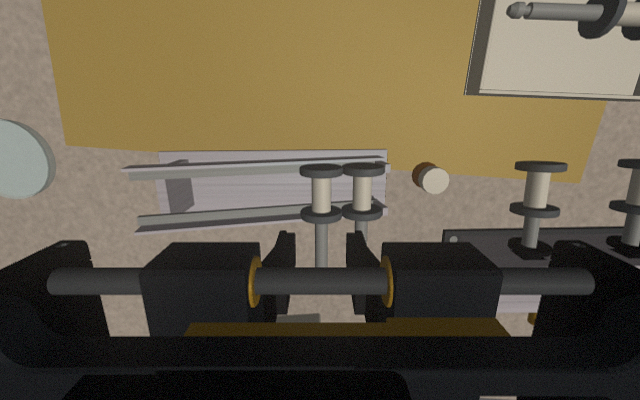

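View pics/s32.png

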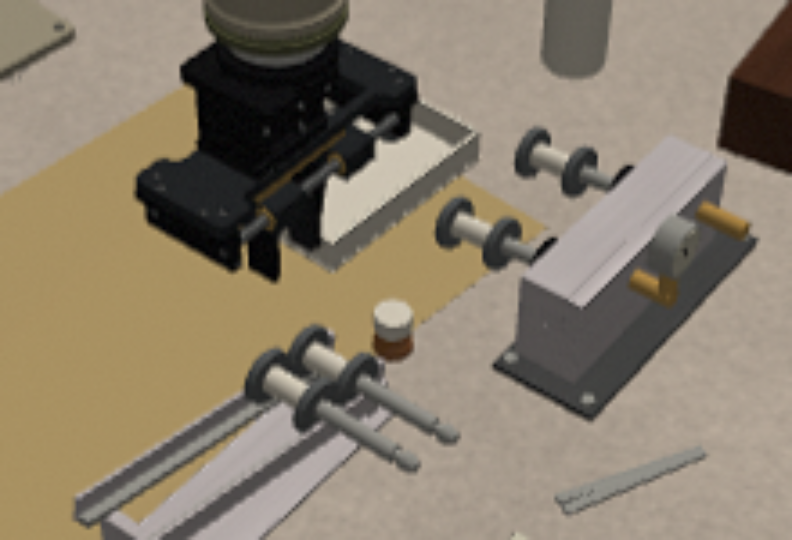

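```bash
python3 -m pendant '[{"translation":[0.9,4.4,2.3],"angular":[0,0,0.5],"hand":0},{"translation":[1,4.4,2.3],"angular":[0,0,0.5],"hand":0},{"translation":[1,4.4,2.3],"angular":[0,0,0.5],"hand":0},{"translation":[1,4.4,2.3],"angular":[0,0,0.6],"hand":0},{"translation":[0,0,0],"angular":[0,0,0],"hand":0},{"translation":[0,0,0],"angular":[0,0,0],"hand":0},{"translation":[0,0,0],"angular":[0,0,0],"hand":0}]'
python3 - <<'E'
from q import *
C,im=snap('wrist'); p,Rm,s=tcp(); print(p,s['width'],s['ft_force'])
o=cv2.imread('pics/w2.png'); b=im[:,:,::-1]
cv2.imwrite('pics/cmp2.png',cv2.resize(np.vstack([o[85:240,100:500],b[85:240,100:500]]),None,fx=1.9,fy=1.9,interpolation=cv2.INTER_CUBIC))
cv2.imwrite('pics/w33.png',b)
snap('top','t33')
E
```

```text
time: 49.65
ee_pos: [0.6554, 0.0659, 0.3041]
eef_rot: [-0.039, 0.707, 0.038, 0.705]
ft_force: [0.7, -0.5, 0.3]
width: 0.0438
[0.6554 0.0656 0.3043] 0.04364034017120542 [ 0.198  -0.2624 -0.4932]
```

View pics/cmp2.png

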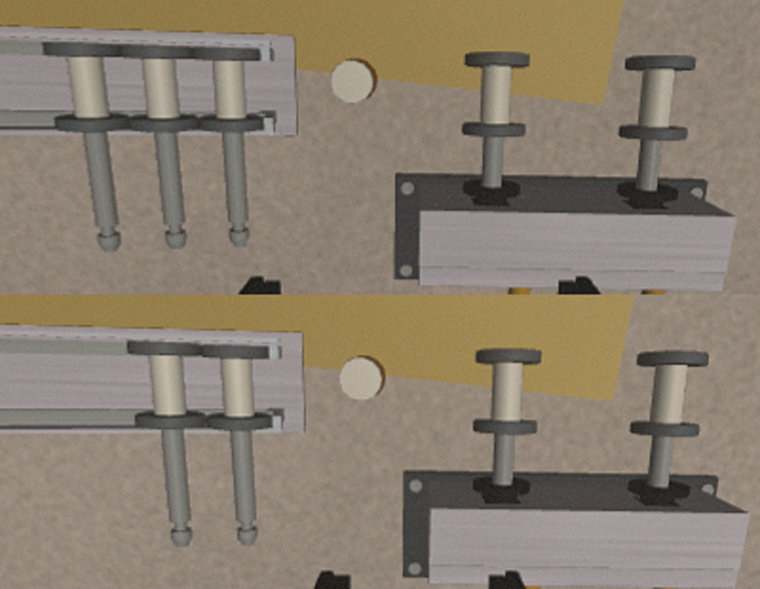

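View pics/w33.png

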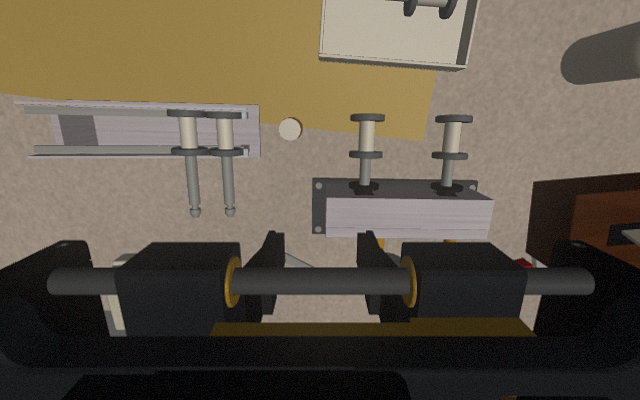

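```bash
python3 -m pendant '[{"translation":[-4,2,0],"angular":[0,0,0],"hand":0},{"translation":[-4,2,0],"angular":[0,0,0],"hand":0},{"translation":[-4,2,0],"angular":[0,0,0],"hand":0},{"translation":[-4,2,0],"angular":[0,0,0],"hand":0},{"translation":[-2,2,0],"angular":[0,0,0],"hand":0},{"translation":[0,0,0],"angular":[0,0,0],"hand":0},{"translation":[0,0,0],"angular":[0,0,0],"hand":0}]'
python3 - <<'E'
from q import *
C,im=snap('wrist','w34')
E
```

```text
time: 50.45
ee_pos: [0.4758, 0.1666, 0.3053]
eef_rot: [-0.039, 0.706, 0.039, 0.706]
ft_force: [0.8, 0.6, 0.1]
width: 0.0432
```

View pics/w34.png

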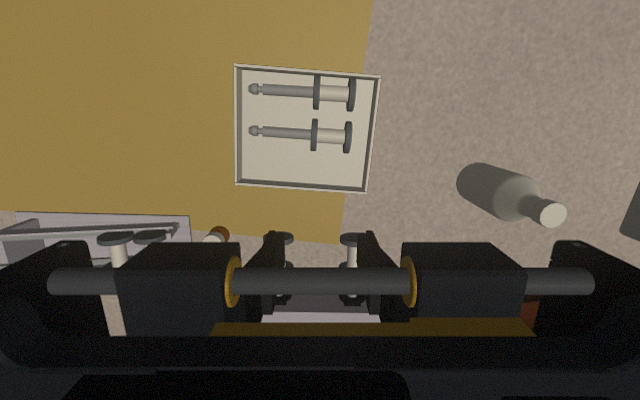

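Both used cartridges lie wholly inside the tray, the fitted and lane cartridges look right, and the robot is clear of everything.

```bash
python3 - <<'E'
from bench import r
print(r.close_job(), r.read_state()['time'])
E
```

```text
the job is handed in; nothing more can be done
the job is handed in; nothing more can be done
```

The job is done and handed in at about 50 s of the allowed 208 s; `close_job` gives no verdict, so what follows rests on my own checks.

- **Used cartridges:** I released both by pressing their collars, drew them out and laid them in the waste tray. In the last wrist picture both lie wholly inside it. The tray had shifted at least twice during the run, so I measured it again before laying the second one down.
- **New fittings:** stock_1 is in the right-hand fitting and stock_2 in the left-hand one. Each was pushed until it stopped. They then held test pulls of about 20 N (right) and 15 N (left), moving only about 2 mm. Compared with the start pictures, both cartridges look fully home and both collars look out. I did not read the collar positions directly.
- **Lane:** stock_3 rolled down to the front stops. Only one new cartridge was on the mat. It now lies on the rails directly behind stock_3, caps touching, stem pointing the same way.
- **Bystanders:** the pot and the wash bottle show no visible shift, and the arm stood clear of everything at hand-in.

No check failed. Position estimates from the different cameras disagreed by up to about 5 mm, so I used contact forces and grip positions for the fine alignment.

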